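# Stop, isolate and clear a vegetable slicer, then restart it

## Robot

A 6-joint arm with a two-finger parallel gripper is mounted at the origin on a cart in front of the work surface, level with it; the furniture and walls round the work are solid. World frame = base frame: x ahead of the robot, y to its left, z up, the work surface at z = 0. Lengths are in m, angles in rad, forces in N, time in s.
With the tool pointing down it reaches from about 0.3 to 0.775 m from the base axis. Payload 14.6 kg.
Tool frame: the origin (TCP) lies between the finger pads; the fingertips stand 11 mm ahead of it and the grasp point (between the pads) lies 8 mm behind it; z points along the fingers, y is the direction in which the jaws open and shut (so a half turn about z gives the same grasp; the last joint's range is limited). The gripper opens to 85 mm and grips with 20 to 120 N. Pads are 22 mm wide; open, the fingers measure 114 mm over their backs; the gripper's body (76 mm by 85 mm) begins 54 mm behind the grasp point. The pads swing forward as they close: fully open they stand 13 mm farther back than shut.
Start: joints at [1.257, 0.3, 1.521, -0, 1.321, -0.067], TCP at [0.134, 0.533, 0.242] pointing down, gripper open.
Joint ranges: [-3.03, 3.03], [-0.79, 2.21], [0.23, 2.52], [-1.04, 4.18], [0, 3.07], [-2.55, 2.55]. Speed limits (rad/s): [2.22, 2.22, 2.57, 3.14, 3.14, 3.14].

## Interface

Orientations are given as [roll, pitch, yaw] about the fixed x, y, z axes, in that order (R = Rz(yaw) Ry(pitch) Rx(roll)).
In Python, from station import arm, imaging gives the robot as it stands. The module is installed in compiled form; this text tells all that it offers.
- The arm moves only by the shell command python3 -m pendant 'ROWS'. ROWS is JSON, a list of rows, each an object of numbers: "wx", "wy", "wz": the turn, a rotation vector about the world's x, y, z in degrees; "tx", "ty", "tz": the shift along the world's x, y, z in mm; "fingers": the gripper's target within -1 to 1 (shut at 1, half-way at 0, fully open at -1). In form: [{"wx": .., "wy": .., "wz": .., "tx": .., "ty": .., "tz": .., "fingers": ..}, ...]. A call has 1 to 20 rows; each row is the pose to reach, as a shift and turn from the pose commanded when the call began; what a row does not reach only later rows make up. A row lasts 1/10 s, in which the tool goes at most 50 mm and 8.59 degrees, less where a joint would pass 70% of its speed; a pose out of reach is approached as far as the arm can. A call with a gripper value outside its range is refused whole. The fingers move at their own pace and stop on an object; the grip force is fixed at half the most. Time passes only in rows, so rows that repeat a pose let the fingers close. It gives the time, the measured TCP pose, the force and the opening at its end, in the units of the state.
- arm.get_obs(): the state, without advancing time (a new reading comes with each control period).
- imaging.grab_frame(name): name is "scene" or "top" or "wrist"; returns a dict with "pixels" (384x512x3 uint8, red, green, blue), "z_map" (384x512 float32, m along the optical axis (not along the pixel's ray), 0 where there is no reading), "intrinsics" (3x3 intrinsics, pixels), "R" (3x3) and "t" (3): a world point X has camera coordinates R X + t; the wrist camera has in their place "T_tool_cam" (4x4, takes a point from camera to tool coordinates, whose origin is the TCP and whose axes are the flange's). Camera axes: x right, y down, z forward; pixel columns grow to the right and rows downward; lengths in m; the calibration is good to about 2 mm. A picture is of the moment at which its call begins: read the wrist's pose just before it.
- arm.finish_job(): hands the job in, once; it reports no verdict.
The state is a dict: "time_s": time; "qpos": joint angles; "joint_velocities": joint speeds; "tau": joint torques, N m; "tool_pos": TCP position; "ee_rot": TCP orientation; "contact_force": force on the tool from outside, world axes, zero at the start; "ft_torque": the same for the moment, N m; "opening": opening from 0.0 (shut) to 1.0 (fully open).
Only numpy, scipy, OpenCV 4.12 (cv2) and the standard library are available. Lean on these libraries where they do the work, as an engineer would, in place of code of your own. Each camera call takes 0.05 s, during which the arm holds its last target.

## Task

The vegetable slicer stands at fast with offcuts on its catch tray. Guide the speed lever through its zigzag gate into the stop slot (red dot), then push the isolator handle fully off, to the left away from the tray, and only while it is off put every offcut into the green scraps caddy. Then swing the isolator fully back on and after that guide the lever into the medium slot (green dot); leave the spice jar and the salt shaker behind the tray where they stand.

Things in the scene. Friction and masses are not known exactly. Their poses are not given: they have to be found in the camera images.
- slicer: fixed white table-top vegetable slicer; origin on the table under the lever's pivot, x from its front (robot side) to its back, y left, z up; all numbers in mm in this frame. Housing x = -55 to 190, y = -75 to 75, top at 124; feed tube, 76 diameter, at x = 145, top at 202; front deck with isolator x = -183 to -55, top at 70
- gate (a point): middle of the steel gate plate (x = 0, y = 0, top at z = 132.5, 5 thick). Four columns along y at x = 39, 13, -13, -39, joined by cross passages at y = 13 (39 to 13), y = -13 (13 to -13), y = 13 (-13 to -39). Track of the rod's centre: fast (-39,-25) (-39,13) (-13,13) (-13,-13) (13,-13) (13,13) (39,13) (39,-25) stop. Slots 15 wide, rod 10 thick; solid walls between
- lever_knob (a point): centre of the black ball knob, 30 diameter, on the speed lever, 185 mm from the pivot at slicer x = y = 0, z = 10. With the rod's centre at (X, Y) in the gate plane (z = 130, 120 above the pivot) the knob's centre is 185 mm from the pivot along (X, Y, 120). At the start the rod is in the column of the fast slot. Friction, about 2.5 N at the knob, keeps it where it is left
- lever_x (a joint): the lever's swing to the slicer's back, rad: X = 120 mm * tan(lever_x) in the gate plane; stop about +0.31, slow +0.11, medium -0.11, fast -0.31
- lever_y (a joint): the lever's swing to the slicer's right, rad: Y = -120 mm * tan(lever_y) / cos(lever_x) in the gate plane
- slot_stop (a point): where the lever's rod stands in the stop slot (red dot), level with the gate plate's top; slicer frame x = +39, y = -25, z = 132.5 mm; closed right end of the rearmost column
- slot_slow (a point): where the lever's rod stands in the slow slot (white dot), level with the gate plate's top; slicer frame x = +13, y = -25, z = 132.5 mm; a notch off the track at (13,-13)
- slot_medium (a point): where the lever's rod stands in the medium slot (green dot), level with the gate plate's top; slicer frame x = -13, y = +25, z = 132.5 mm; a dead-end notch to the left, off the track at (-13,13)
- slot_fast (a point): where the lever's rod stands in the fast slot (blue dot), level with the gate plate's top; slicer frame x = -39, y = -25, z = 132.5 mm; closed right end of the front column
- isolator (a joint): angle of the isolator handle, rad: 0 = fully off (leans to the slicer's left, away from the tray; grey dot), 1.1 = fully on (leans to the right, toward the tray; red dot); it stays where it is left by friction (about 2 N at the bar)
- isolator_bar (a point): middle of the isolator's red cross bar, 16 mm diameter, 60 long along the slicer's x; it swings left and right on a radius of 75 mm about an axis along x at y = 0, z = 95 mm in the slicer's frame (bar's middle at x = -122): 159 mm above the table and 39 to the side at either end, 170 above the table half-way. It can be pushed from the side
- tray (a point): middle of the floor of the aluminium catch tray on the slicer's right side, part of the slicer; the tray spans slicer x = -127 to 67, y = -297 to -75 mm, its floor is 11 above the table and its lip 5 above the floor; the offcuts lie on it at the start
- caddy: fixed open green scraps caddy, outer 200 (own x) x 155 (own y) x 75 high, walls 4, origin under its centre on the table, z up
- squash_a: squash trimming, an orange block with one dark green rind side, 62 long (own x) x 36 wide (own y) x 30 high; origin at the centre of its underside as it lies at the start; 2 to 4 offcuts are present, the others absent
- squash_b: squash trimming, an orange block with one dark green rind side, 62 long (own x) x 36 wide (own y) x 30 high; origin at the centre of its underside as it lies at the start; 2 to 4 offcuts are present, the others absent
- cob_a: corn-cob stub, yellow and roughly six-sided so that it does not roll freely, 60 long (own x), about 29 thick; origin at the centre of its underside as it lies at the start, 14 below its axis; 2 to 4 offcuts are present, the others absent
- cob_b: corn-cob stub, yellow and roughly six-sided so that it does not roll freely, 60 long (own x), about 29 thick; origin at the centre of its underside as it lies at the start, 14 below its axis; 2 to 4 offcuts are present, the others absent
- jar_1: bystander: square spice jar, 46 x 46 x 96; origin at the centre of its underside, leave alone
- salt_shaker: bystander: salt shaker, 44 diameter x 90; origin at the centre of its underside, leave alone
Mind the look-alikes: they are no part of the job. Leave any pink or purple look-alike of the squash_b alone. What is shaped like the squash_a but pink is not meant.

How it is judged:
On the way, in this order (a step that is already met when the one before it is completed fails the run):
1. the speed lever stands in the stop slot (x of lever_knob in the frame of slicer between 0.045 and 0.075 m and y of lever_knob in the frame of slicer between -0.06 and -0.027 m), for 0.2 s.
2. the isolator is off, the lever still in the stop slot (all of step 1 and value of joint isolator below 0.15 rad), for 0.2 s.
3. every offcut lies in the caddy, with the isolator off and the lever in the stop slot (all of step 2 and x of squash_a in the frame of caddy between -0.098 and 0.098 m and y of squash_a in the frame of caddy between -0.076 and 0.076 m and z of squash_a in the frame of caddy between -0.01 and 0.075 m and x of squash_b in the frame of caddy between -0.098 and 0.098 m and y of squash_b in the frame of caddy between -0.076 and 0.076 m and z of squash_b in the frame of caddy between -0.01 and 0.075 m and x of cob_a in the frame of caddy between -0.098 and 0.098 m and y of cob_a in the frame of caddy between -0.076 and 0.076 m and z of cob_a in the frame of caddy between -0.01 and 0.075 m and x of cob_b in the frame of caddy between -0.098 and 0.098 m and y of cob_b in the frame of caddy between -0.076 and 0.076 m and z of cob_b in the frame of caddy between -0.01 and 0.075 m), for 0.2 s.
4. the isolator is on again, the lever still in the stop slot (all of step 1 and value of joint isolator above 0.95 rad and x of squash_a in the frame of caddy between -0.098 and 0.098 m and y of squash_a in the frame of caddy between -0.076 and 0.076 m and z of squash_a in the frame of caddy between -0.01 and 0.075 m and x of squash_b in the frame of caddy between -0.098 and 0.098 m and y of squash_b in the frame of caddy between -0.076 and 0.076 m and z of squash_b in the frame of caddy between -0.01 and 0.075 m and x of cob_a in the frame of caddy between -0.098 and 0.098 m and y of cob_a in the frame of caddy between -0.076 and 0.076 m and z of cob_a in the frame of caddy between -0.01 and 0.075 m and x of cob_b in the frame of caddy between -0.098 and 0.098 m and y of cob_b in the frame of caddy between -0.076 and 0.076 m and z of cob_b in the frame of caddy between -0.01 and 0.075 m), for 0.2 s.
5. the speed lever stands in the medium slot (x of lever_knob in the frame of slicer between -0.033 and -0.007 m and y of lever_knob in the frame of slicer between 0.028 and 0.06 m and value of joint isolator above 0.95 rad), for 0.2 s.
At the end, for the whole second after the job is handed in: the lever's knob is in the medium slot (beyond y = 28 mm and between x = -33 and -7 mm in the slicer's frame), the isolator is on (above 0.95 rad), every offcut present lies at rest inside the caddy below its rim (all of step 5 and x of squash_a in the frame of caddy between -0.098 and 0.098 m and y of squash_a in the frame of caddy between -0.076 and 0.076 m and z of squash_a in the frame of caddy between -0.01 and 0.075 m and x of squash_b in the frame of caddy between -0.098 and 0.098 m and y of squash_b in the frame of caddy between -0.076 and 0.076 m and z of squash_b in the frame of caddy between -0.01 and 0.075 m and x of cob_a in the frame of caddy between -0.098 and 0.098 m and y of cob_a in the frame of caddy between -0.076 and 0.076 m and z of cob_a in the frame of caddy between -0.01 and 0.075 m and x of cob_b in the frame of caddy between -0.098 and 0.098 m and y of cob_b in the frame of caddy between -0.076 and 0.076 m and z of cob_b in the frame of caddy between -0.01 and 0.075 m and linear speed of each of squash_a, squash_b, cob_a, cob_b below 0.02 m/s); the robot touches nothing.
It fails at once if a bystander (spice jar, salt shaker) is moved more than 3 cm or tipped over (distance of any of jar_1, salt_shaker from where it was at the start of the episode above 0.03 m or angle between any of jar_1, salt_shaker's own z axis and vertical above 0.5 rad).
It fails at once if an offcut is gripped while the isolator is on (value of joint isolator above 0.6 rad and (contact force between the fingers and squash_a above 3 N or contact force between the fingers and squash_b above 3 N or contact force between the fingers and cob_a above 3 N or contact force between the fingers and cob_b above 3 N)).
Of squash_a, squash_b, cob_a, cob_b only 2 to 4 are there at a start; the rules pass over those that are not, and their reading is None.
At some moment in a run one of squash_a, squash_b, cob_a, cob_b may be knocked a few centimetres aside while the robot is not near it.
Once in a run the grip may slacken for a moment while it holds something.
It also fails if it takes over 210 s, if anything falls off the work surface, if the arm or the gripper's body presses on something with over 40 N, if the wrist force passes 120 N, or if a joint passes its speed limit or range.

## Working session

There is one attempt and no reset: what is moved stays moved. The work goes in short steps, Python scripts to look and compute and a shell command to move; the robot and the scene stay as the last step left them, time stands still between calls to the robot, and variables do not carry over. Pictures are saved under pics/ and viewed, and the job is handed in when it is done.

```bash
mkdir -p pics; ls
python3 - <<'E'
from station import arm, imaging
import cv2, numpy as np
print(arm.get_obs())
for n in ("scene","top","wrist"):
    f=imaging.grab_frame(n)
    cv2.imwrite(f"pics/{n}0.png",cv2.cvtColor(f["pixels"],cv2.COLOR_RGB2BGR))
    print(n,f["intrinsics"],f.get("R"),f.get("t"),f.get("T_tool_cam"))
E
```

```text
pics
{'time_s': 0.0, 'qpos': array([ 1.25739900e+00,  3.00484018e-01,  1.52160538e+00,  5.15330046e-06,
        1.32073250e+00, -6.66211066e-02]), 'joint_velocities': array([-0.00165422, -0.00070266,  0.00075597,  0.00029441, -0.00116408,
       -0.00065164]), 'tau': array([-1.99611903e-03, -5.43500447e+01, -3.61786151e+01, -1.64672256e-04,
        4.11796922e-03,  3.51188748e-05]), 'tool_pos': array([0.13429321, 0.53310839, 0.24170395]), 'ee_rot': array([-3.14036647e+00, -8.68134358e-05,  2.89481511e+00]), 'contact_force': array([ 0.02348683, -0.43223805, -0.32091555]), 'ft_torque': array([0.01100911, 0.02136671, 0.04666083]), 'opening': 1.0027655237742716}
scene [[452.84168735   0.         262.66619869]
 [  0.         452.84168735 191.38890991]
 [  0.           0.           1.        ]] [[-0.99788338  0.06420293 -0.01033159]
 [ 0.05181117  0.6889431  -0.72296128]
 [-0.03929835 -0.72196634 -0.69081129]] [0.55324931 0.07665417 1.0975715 ] None
top [[437.76518436   0.         258.95840155]
 [  0.         437.76518436 187.87692026]
 [  0.           0.           1.        ]] [[ 0.01139641 -0.99979262 -0.01687709]
 [-0.9924825  -0.00925304 -0.12203633]
 [ 0.12185486  0.018141   -0.99238213]] [-0.00700119  0.55276876  1.07853238] None
wrist [[271.86004578   0.         255.86848882]
 [  0.         271.86004578 187.8332459 ]
 [  0.           0.           1.        ]] None None [[ 1.74035703e-04 -9.55977014e-01 -2.93441508e-01  7.45285630e-02]
 [ 9.99999942e-01  2.52266787e-04 -2.28752769e-04  4.53985661e-04]
 [ 2.92707936e-04 -2.93441452e-01  9.55977002e-01 -1.31517940e-01]
 [ 0.00000000e+00  0.00000000e+00  0.00000000e+00  1.00000000e+00]]
```

View pics/scene0.png

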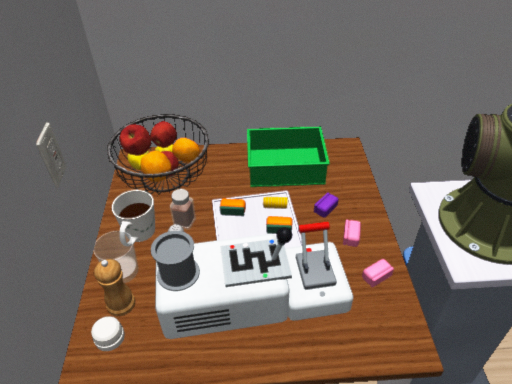

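View pics/top0.png

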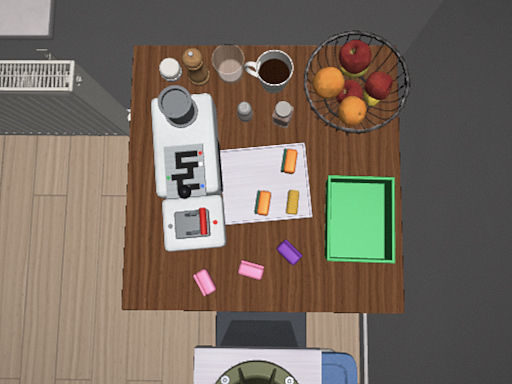

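View pics/wrist0.png

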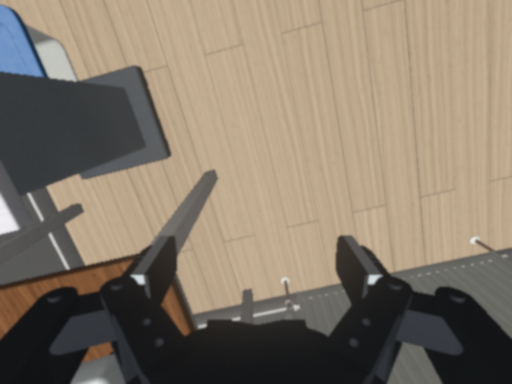

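Top view: the tray holds two orange/green squash blocks at about (289,160) and (263,203), and one yellow cob at (293,202). The pink pieces at (204,282) and (251,270) and the purple one at (289,251) are look-alikes off the tray. The caddy is at (360,218), jar and shaker at (283,112) and (245,110). I'll enlarge to confirm.

```bash
cat > h.py <<'E'
from station import arm, imaging
import cv2, numpy as np
def save(n,px): cv2.imwrite(f"pics/{n}.png",cv2.cvtColor(px,cv2.COLOR_RGB2BGR))
def crop(n,f,u0,v0,u1,v1,s): save(n,cv2.resize(f["pixels"][v0:v1,u0:u1],None,fx=s,fy=s,interpolation=cv2.INTER_CUBIC))
def cam(f,obs=None):
    "K, origin, R cam->world"
    if "R" in f and f["R"] is not None:
        R=np.array(f["R"]);return f["intrinsics"],-R.T@f["t"],R.T
    from scipy.spatial.transform import Rotation as Ro
    T=np.array(f["T_tool_cam"]);Rt=Ro.from_euler("xyz",obs["ee_rot"]).as_matrix()
    return f["intrinsics"],Rt@T[:3,3]+obs["tool_pos"],Rt@T[:3,:3]
def ray(c,u,v):
    K,o,R=c;d=R@np.linalg.solve(K,[u,v,1.]);return o,d
def onz(c,u,v,z):
    o,d=ray(c,u,v);return o+d*(z-o[2])/d[2]
def tri(*cs):
    A=np.zeros((3,3));b=np.zeros(3);L=[]
    for c,(u,v) in cs:
        o,d=ray(c,u,v);d=d/np.linalg.norm(d);P=np.eye(3)-np.outer(d,d);A+=P;b+=P@o;L.append((o,P))
    X=np.linalg.solve(A,b);return X,[np.linalg.norm(P@(X-o)) for o,P in L]
def dep(c,f,u,v):
    o,d=ray(c,u,v);return o+d*f["z_map"][int(round(v)),int(round(u))]
def proj(c,X):
    K,o,R=c;p=K@(R.T@(np.array(X)-o));return p[:2]/p[2]
def blobs(f,lo,hi,amin=15,box=None):
    h=cv2.cvtColor(f["pixels"],cv2.COLOR_RGB2HSV);m=cv2.inRange(h,np.array(lo),np.array(hi))
    if box: 
        k=np.zeros_like(m);k[box[1]:box[3],box[0]:box[2]]=1;m*=k
    cs,_=cv2.findContours(m,cv2.RETR_EXTERNAL,cv2.CHAIN_APPROX_NONE)
    out=[]
    for q in cs:
        mm=np.zeros_like(m);cv2.drawContours(mm,[q],-1,255,-1);mm&=m
        a=cv2.countNonZero(mm)
        if a<amin: continue
        M=cv2.moments(mm,True);out.append((M["m10"]/a,M["m01"]/a,a,cv2.minAreaRect(q)))
    return out
E
python3 - <<'E'
from h import *
t=imaging.grab_frame("top");s=imaging.grab_frame("scene")
crop("topc",t,140,75,330,315,2.5 if 0 else 2.45)
crop("scenec",s,150,180,390,340,3)
ct,cs=cam(t),cam(s)
for n,lo,hi in [("orange",(8,150,120),(20,255,255)),("yellow",(21,120,100),(33,255,255)),("red",(0,150,100),(4,255,255)),("red2",(172,150,100),(180,255,255)),("blue",(105,150,100),(125,255,255)),("green",(45,120,60),(85,255,255))]:
  for nm,f,c,box in (("top",t,ct,(125,80,400,315)),("scene",s,cs,(140,120,400,350))):
    for b in blobs(f,lo,hi,6,box): print(n,nm,[round(x,1) for x in b[:3]],[np.round(x,0) for x in b[3]],dep(c,f,b[0],b[1]).round(3))
E
```

```text
orange top [292.3, 191.2, 6] [array([292., 191.]), array([4., 1.]), np.float64(14.0)] [ 0.545 -0.086  0.039]
orange top [263.1, 202.2, 206] [array([264., 203.]), array([11., 23.]), np.float64(9.0)] [ 0.516 -0.012  0.043]
orange top [290.1, 160.4, 226] [array([290., 161.]), array([10., 23.]), np.float64(8.0)] [ 0.622 -0.079  0.047]
orange top [218.0, 121.5, 6] [array([218., 122.]), array([5., 0.]), np.float64(-90.0)] [0.733 0.11  0.004]
orange top [352.9, 109.7, 601] [array([353., 110.]), array([28., 26.]), np.float64(90.0)] [ 0.73  -0.224  0.126]
orange top [328.7, 86.8, 424] [array([329.,  88.]), array([16., 30.]), np.float64(90.0)] [ 0.79  -0.168  0.117]
orange scene [314.1, 236.9, 190] [array([314., 237.]), array([12., 16.]), np.float64(90.0)] [ 0.433  0.011 -0.001]
orange scene [279.1, 220.5, 202] [array([279., 220.]), array([24.,  8.]), np.float64(3.0)] [ 0.515 -0.01   0.039]
orange scene [151.9, 248.5, 898] [array([152., 247.]), array([25., 77.]), np.float64(17.0)] [0.759 0.189 0.202]
orange scene [162.1, 201.7, 302] [array([163., 201.]), array([20., 20.]), np.float64(86.0)] [ 
[... 4057 characters left out ...]
np.float64(1.0)] [ 0.502 -0.262  0.006]
green top [283.5, 159.5, 31] [array([283., 159.]), array([ 1., 21.]), np.float64(9.0)] [ 0.625 -0.063  0.041]
green scene [264.6, 275.1, 11] [array([264., 275.]), array([2., 3.]), np.float64(90.0)] [0.563 0.209 0.133]
green scene [287.5, 226.5, 8] [array([288., 226.]), array([1., 5.]), np.float64(90.0)] [0.498 0.012 0.042]
green scene [275.4, 226.1, 20] [array([275., 226.]), array([15.,  1.]), np.float64(4.0)] [0.525 0.006 0.039]
green scene [232.0, 208.1, 30] [array([231., 208.]), array([21.,  1.]), np.float64(3.0)] [ 0.624 -0.058  0.04 ]
green scene [286.6, 156.1, 4473] [array([288., 156.]), array([58., 81.]), np.float64(88.0)] [ 0.468 -0.289  0.003]
```

View pics/topc.png

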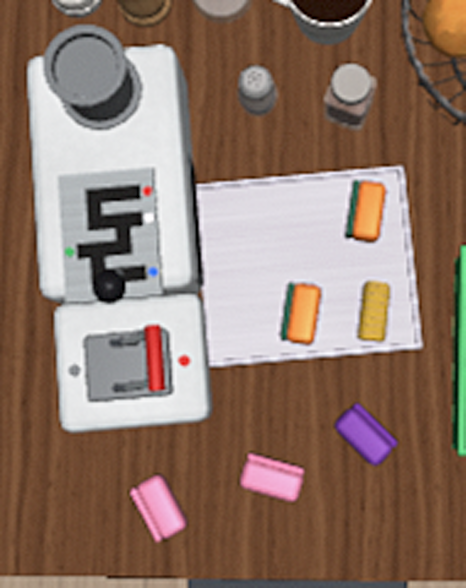

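View pics/scenec.png

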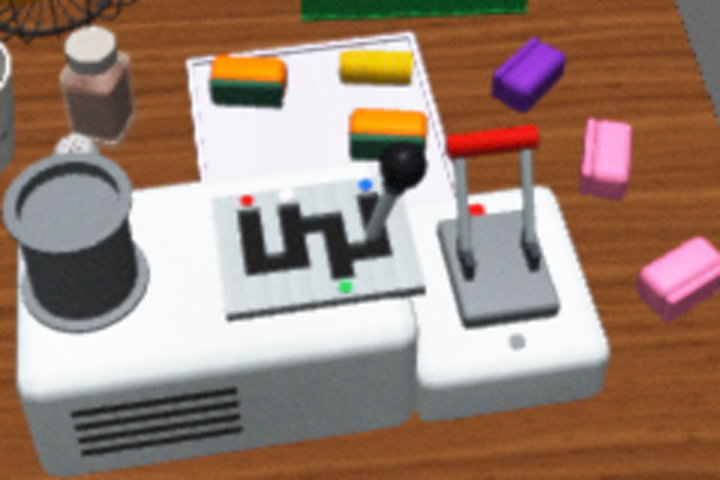

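Confirmed: the wanted offcuts are orange with green rind at (289,160) and (263,203) plus the yellow cob at (293,202). The pink and purple pieces have no green rind and lie off the tray, so they are not meant. Next I'll triangulate dots, knob, bar and offcuts.

Run:
```python
from h import *
t=imaging.grab_frame("top");s=imaging.grab_frame("scene")
ct,cs=cam(t),cam(s)
def white(f,box): pass
P={}
for n,a,b in [("red",(199.8,152.7),(232,246.3)),("blue",(202,185.5),(271.3,241.1)),("green",(168,177.5),(264.6,275.1)),("iso_red",(214.8,222),(308.2,249.6)),("bar",(202.6,220.6),(313.9,226.5)),("sq_near",(263.1,202.2),(279.1,220.5)),("sq_far",(290.1,160.4),None),("cob",(292.2,201.9),(275.1,201.5))]:
    if b: X,e=tri((ct,a),(cs,b)); print(n,X.round(4),np.round(e,4)); P[n]=X
r,bl,g=P["red"],P["blue"],P["green"]
d=(r-bl)[:2];print("len",np.linalg.norm(d),"yaw",np.degrees(np.arctan2(d[1],d[0])))
# knob
for n,f,c,box in (("top",t,ct,(170,175,200,205)),("scene",s,cs,(270,222,300,250))):
    h=cv2.cvtColor(f["pixels"],cv2.COLOR_RGB2HSV)
    x0,y0,x1,y1=box
    m=(h[y0:y1,x0:x1,2]<45).astype(np.uint8)
    print(n);print("\n".join("".join(".#"[v] for v in r) for r in m))
```

```text
red [0.6221 0.1365 0.1326] [0.0003 0.0003]
blue [0.5446 0.1292 0.1329] [0.0003 0.0003]
green [0.563  0.209  0.1326] [0.0001 0.0001]
iso_red [0.4638 0.1048 0.0692] [0.0003 0.0003]
bar [0.4616 0.1216 0.1607] [0.0009 0.0009]
sq_near [ 0.5154 -0.0121  0.0373] [0.0007 0.0007]
cob [ 0.5182 -0.0861  0.0266] [0.0004 0.0004]
len 0.07775847391023544 yaw 5.3902197320815075
top
..#####################.......
..#####################.......
..#####################.......
..##################..........
..##########..................
.......#####..................
........####..................
........####..................
........####..................
........#####...........#####.
........#########...#########.
........##########...########.
........###########.#########.
........#####################.
........##############........
........#####...#####.........
........####....#####.........
........#####...#####.........
.........#####.######.........
.........###########..........
..........##########..........
..........##########..........
...........######.............
..................
[... 372 characters left out ...]
..................
..#....#############..........
#.#...###############.........
.####..######...#####.........
...#.########...#####.........
......#######...#####.........
.......#######..#####.........
........#############.........
........#############.........
........#############.........
........#############.........
........#############.........
.........###########..........
.........##########...........
.........#########............
.........######...............
..........####................
...........#..................
..............................
..###.........................
.###..........................
.####.........................
.###..........................
```

```bash
cat >> h.py <<'E'
YAW=np.radians(5.39);EX=np.array([np.cos(YAW),np.sin(YAW),0]);EY=np.array([-np.sin(YAW),np.cos(YAW),0]);C=np.array([.5797,.1716,0])
def s2w(x,y,z): return C+EX*x/1e3+EY*y/1e3+np.array([0,0,z/1e3])
def w2s(X): d=np.asarray(X)-C; return np.array([d@EX,d@EY,d[2]])*1e3
def knob(X,Y):
    v=np.array([X,Y,120.]);v*=185/np.linalg.norm(v);return v+[0,0,10]
E
python3 - <<'E'
from h import *
t=imaging.grab_frame("top");s=imaging.grab_frame("scene");ct,cs=cam(t),cam(s)
X,e=tri((ct,(184.2,190.8)),(cs,(284.2,236.2)));print("knob",X.round(4),np.round(e,4),w2s(X).round(1))
for Y in (-25,-10,0,5,13): k=knob(-39,Y);W=s2w(*k);print(Y,k.round(1),W.round(4),proj(ct,W).round(1),proj(cs,W).round(1))
for n,lo,hi in [("orange",(6,150,140),(20,255,255)),]:
  for b in blobs(s,lo,hi,20,(215,190,250,215)): print(b[:3])
o=arm.get_obs();print(o["tool_pos"],np.degrees(o["ee_rot"]))
E
```

```text
knob [0.5248 0.1609 0.1831] [0.0017 0.0017] [-55.7  -5.5 183.1]
-25 [-56.1 -36.  182.6] [0.5272 0.1305 0.1826] [197.8 190.6] [280.4 224.1]
-10 [-57.  -14.6 185.4] [0.5243 0.1517 0.1854] [188.  191.7] [283.1 231.5]
0 [-57.2   0.  185.9] [0.5228 0.1662 0.1859] [181.3 192.3] [284.7 237.2]
5 [-57.1   7.3 185.8] [0.5221 0.1735 0.1858] [178.  192.6] [285.5 240.3]
13 [-56.9  19.  185. ] [0.5213 0.1851 0.185 ] [172.8 192.9] [286.6 245.5]
(231.47307692307692, 200.3653846153846, 260)
[0.13435089 0.53330032 0.24220248] [-1.79991001e+02 -6.96873705e-04  1.65859900e+02]
```

Knob at world (0.5235, 0.1605, 0.186), rod at about (-39,-4). The fit residual is 2 mm. Moving above it with the jaws along slicer y.

```bash
python3 -m pendant '[{"tz":40},{"tx":60,"ty":-60,"tz":40,"wz":4},{"tx":120,"ty":-115,"tz":40,"wz":10},{"tx":180,"ty":-170,"tz":40,"wz":15},{"tx":240,"ty":-230,"tz":40,"wz":19.5},{"tx":300,"ty":-290,"tz":40,"wz":19.5},{"tx":360,"ty":-340,"tz":40,"wz":19.5},{"tx":389,"ty":-373,"tz":40,"wz":19.5},{"tx":389,"ty":-373,"tz":40,"wz":19.5},{"tx":389,"ty":-373,"tz":40,"wz":19.5},{"tx":389,"ty":-373,"tz":40,"wz":19.5},{"tx":389,"ty":-373,"tz":40,"wz":19.5},{"tx":389,"ty":-373,"tz":40,"wz":19.5},{"tx":389,"ty":-373,"tz":40,"wz":19.5}]'
python3 - <<'E'
from h import *
o=arm.get_obs();w=imaging.grab_frame("wrist");save("w1",w["pixels"]);c=cam(w,o)
print(o["tool_pos"],np.degrees(o["ee_rot"]),proj(c,[.5235,.1605,.1858]))
E
```

```text
[0.13435089 0.53330032 0.24220248] [-1.79991001e+02 -6.96873705e-04  1.65859900e+02] [ 41.85488873 559.72886571]invalid input
```

View pics/w1.png

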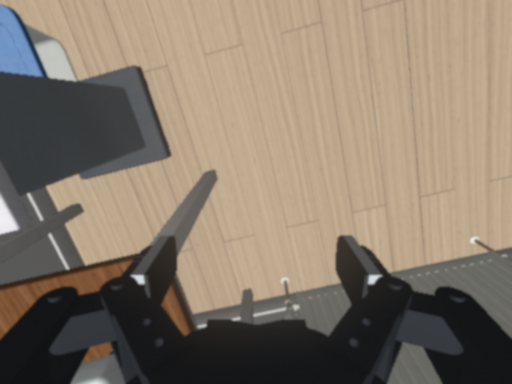

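The pendant refused the rows, so every key is probably required in each one.

```bash
python3 -m pendant '[{"wx":0,"wy":0,"wz":0,"tx":0,"ty":0,"tz":40,"fingers":-1},{"wx":0,"wy":0,"wz":4,"tx":60,"ty":-60,"tz":40,"fingers":-1},{"wx":0,"wy":0,"wz":10,"tx":120,"ty":-115,"tz":40,"fingers":-1},{"wx":0,"wy":0,"wz":15,"tx":180,"ty":-170,"tz":40,"fingers":-1},{"wx":0,"wy":0,"wz":19.5,"tx":389,"ty":-373,"tz":40,"fingers":-1},{"wx":0,"wy":0,"wz":19.5,"tx":389,"ty":-373,"tz":40,"fingers":-1},{"wx":0,"wy":0,"wz":19.5,"tx":389,"ty":-373,"tz":40,"fingers":-1},{"wx":0,"wy":0,"wz":19.5,"tx":389,"ty":-373,"tz":40,"fingers":-1},{"wx":0,"wy":0,"wz":19.5,"tx":389,"ty":-373,"tz":40,"fingers":-1},{"wx":0,"wy":0,"wz":19.5,"tx":389,"ty":-373,"tz":40,"fingers":-1},{"wx":0,"wy":0,"wz":19.5,"tx":389,"ty":-373,"tz":40,"fingers":-1},{"wx":0,"wy":0,"wz":19.5,"tx":389,"ty":-373,"tz":40,"fingers":-1},{"wx":0,"wy":0,"wz":19.5,"tx":389,"ty":-373,"tz":40,"fingers":-1},{"wx":0,"wy":0,"wz":19.5,"tx":389,"ty":-373,"tz":40,"fingers":-1}]'
python3 - <<'E'
from h import *
o=arm.get_obs();w=imaging.grab_frame("wrist");save("w1b",w["pixels"]);c=cam(w,o)
print(o["tool_pos"],np.degrees(o["ee_rot"]),proj(c,[.5235,.1605,.1858]))
E
```

```text
time_s: 1.9
tool_pos: [0.5235, 0.1599, 0.2819]
ee_rot: [3.142, -0.001, -3.049]
contact_force: [-0.7, 0.4, -0.7]
opening: 1.002
[0.52352281 0.15985125 0.28192212] [ 1.79997234e+02 -4.13537573e-02 -1.74722418e+02] [256.30546644 192.88286698]
```

View pics/w1b.png

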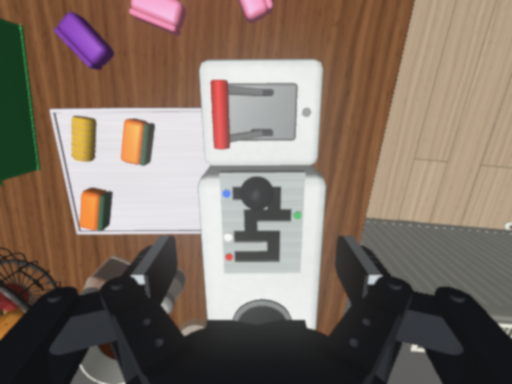

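The wrist view shows the knob at (257,193), which matches the prediction. Descend and grip.

```bash
python3 -m pendant '[{"wx":0,"wy":0,"wz":0,"tx":0,"ty":0.5,"tz":-40,"fingers":-1},{"wx":0,"wy":0,"wz":0,"tx":0,"ty":0.5,"tz":-80,"fingers":-1},{"wx":0,"wy":0,"wz":0,"tx":0,"ty":0.5,"tz":-104,"fingers":-1},{"wx":0,"wy":0,"wz":0,"tx":0,"ty":0.5,"tz":-104,"fingers":-1},{"wx":0,"wy":0,"wz":0,"tx":0,"ty":0.5,"tz":-104,"fingers":0.2},{"wx":0,"wy":0,"wz":0,"tx":0,"ty":0.5,"tz":-104,"fingers":0.2},{"wx":0,"wy":0,"wz":0,"tx":0,"ty":0.5,"tz":-104,"fingers":0.2},{"wx":0,"wy":0,"wz":0,"tx":0,"ty":0.5,"tz":-104,"fingers":0.2},{"wx":0,"wy":0,"wz":0,"tx":0,"ty":0.5,"tz":-104,"fingers":0.2}]'
python3 - <<'E'
from h import *
o=arm.get_obs();w=imaging.grab_frame("wrist");save("w2",w["pixels"]);c=cam(w,o)
print(o["tool_pos"],np.degrees(o["ee_rot"]),proj(c,[.5235,.1605,.1858]))
E
```

```text
time_s: 2.85
tool_pos: [0.5235, 0.1608, 0.1788]
ee_rot: [3.141, 0.001, -3.048]
contact_force: [-0.4, -0.2, 0.7]
opening: 0.401
[0.52349    0.16084749 0.1787622 ] [ 1.79994230e+02  4.19666852e-02 -1.74641003e+02] [254.68502776 254.61772606]
```

View pics/w2.png

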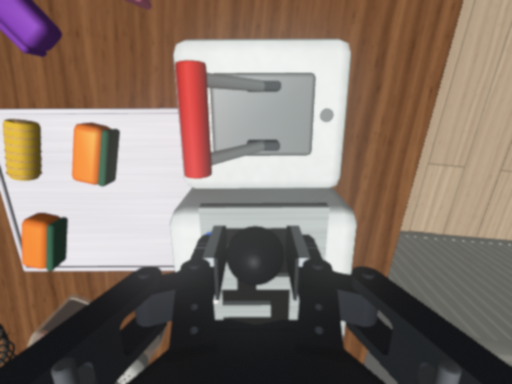

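The knob at (254,254) sits centred between the pads. Gripping.

```bash
python3 -m pendant '[{"wx":0,"wy":0,"wz":0,"tx":0,"ty":0,"tz":0,"fingers":1},{"wx":0,"wy":0,"wz":0,"tx":0,"ty":0,"tz":0,"fingers":1},{"wx":0,"wy":0,"wz":0,"tx":0,"ty":0,"tz":0,"fingers":1},{"wx":0,"wy":0,"wz":0,"tx":0,"ty":0,"tz":0,"fingers":1}]'
python3 - <<'E'
from h import *
p=arm.get_obs()["tool_pos"]; 
k0=None
# assume gripped ball at tool: grasp pt
b=w2s(p+[0,0,.008]);print("ball est",b.round(1))
Y0=min(np.linspace(-25,13,400),key=lambda Y:abs(knob(-39,Y)[1]-b[1]));print("Y0",Y0,knob(-39,Y0).round(1))
k0=s2w(*knob(-39,Y0))
for X,Y in [(-39,-4),(-39,4),(-39,13),(-30,13),(-21,13),(-13,13),(-13,0),(-13,-13),(0,-13),(13,-13),(13,0),(13,13),(26,13),(39,13),(39,0),(39,-13),(39,-25)]:
    print((X,Y),((s2w(*knob(X,Y))-k0)*1e3).round(1))
E
```

```text
time_s: 3.3
tool_pos: [0.5235, 0.1608, 0.1788]
ee_rot: [3.142, 0.001, -3.048]
contact_force: [-2.8, -1.4, 5.7]
opening: 0.317
ball est [-56.9  -5.5 186.8]
Y0 -3.7619047619047628 [-57.2  -5.5 185.9]
(-39, -4) [ 0.  -0.3 -0. ]
(-39, 4) [-1.1 11.3 -0. ]
(-39, 13) [-2.  24.4 -0.8]
(-30, 13) [10.1 25.9  2.6]
(-21, 13) [23.  27.4  5.3]
(-13, 13) [34.8 28.7  7. ]
(-13, 0) [36.5  9.   8.1]
(-13, -13) [ 38.5 -10.7   7. ]
(0, -13) [58.3 -9.   8.1]
(13, -13) [78. -7.  7.]
(13, 0) [76.2 12.7  8.1]
(13, 13) [74.2 32.4  7. ]
(26, 13) [93.3 33.9  3.9]
(39, 13) [111.2  35.1  -0.8]
(39, 0) [1.133e+02 1.620e+01 1.000e-01]
(39, -13) [114.8  -2.7  -0.8]
(39, -25) [115.6 -19.7  -3.3]
```

```bash
python3 -m pendant '[{"wx":0,"wy":0,"wz":0,"tx":-1,"ty":11,"tz":0,"fingers":1},{"wx":0,"wy":0,"wz":0,"tx":-2,"ty":24,"tz":-0.8,"fingers":1},{"wx":0,"wy":0,"wz":0,"tx":-2,"ty":24.5,"tz":-0.8,"fingers":1},{"wx":0,"wy":0,"wz":0,"tx":-2,"ty":24.5,"tz":-0.8,"fingers":1}]'
python3 - <<'E'
from h import *
o=arm.get_obs();w=imaging.grab_frame("wrist");save("w3",w["pixels"]);print(w2s(o["tool_pos"]+[0,0,.008]).round(1),o["contact_force"].round(1),knob(-39,13).round(1))
E
```

```text
time_s: 3.7
tool_pos: [0.5214, 0.1855, 0.1777]
ee_rot: [3.141, 0.0, -3.047]
contact_force: [-1.2, 0.8, 5.3]
opening: 0.317
[-56.7  19.3 185.7] [-1.2  0.8  5.3] [-56.9  19.  185. ]
```

View pics/w3.png

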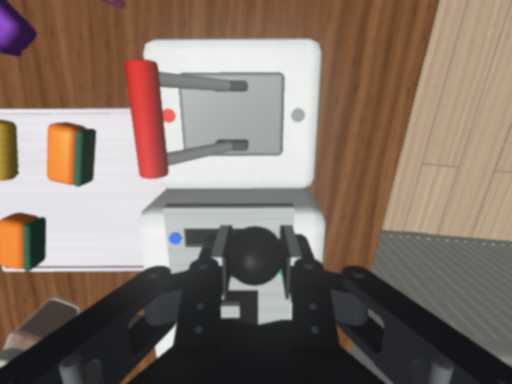

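The knob moved with the gripper and forces are low. Next: across to (-13,13).

```bash
python3 -m pendant '[{"wx":0,"wy":0,"wz":0,"tx":12,"ty":1.5,"tz":3.4,"fingers":1},{"wx":0,"wy":0,"wz":0,"tx":25,"ty":3,"tz":6.1,"fingers":1},{"wx":0,"wy":0,"wz":0,"tx":37,"ty":4.3,"tz":7.8,"fingers":1},{"wx":0,"wy":0,"wz":0,"tx":37,"ty":4.3,"tz":7.8,"fingers":1},{"wx":0,"wy":0,"wz":0,"tx":37,"ty":4.3,"tz":7.8,"fingers":1}]'
python3 - <<'E'
from h import *
o=arm.get_obs();print(w2s(o["tool_pos"]+[0,0,.008]).round(1),o["contact_force"].round(1),knob(-13,13).round(1))
E
```

```text
time_s: 4.25
tool_pos: [0.558, 0.1891, 0.1848]
ee_rot: [-3.141, -0.001, -3.049]
contact_force: [-1.2, -2.0, -0.5]
opening: 0.315
[-20.   19.5 192.8] [-1.2 -2.  -0.5] [-19.8  19.8 192.9]
```

```bash
python3 -m pendant '[{"wx":0,"wy":0,"wz":0,"tx":0.8,"ty":-10,"tz":0.8,"fingers":1},{"wx":0,"wy":0,"wz":0,"tx":1.7,"ty":-20,"tz":1.1,"fingers":1},{"wx":0,"wy":0,"wz":0,"tx":2.7,"ty":-30,"tz":0.8,"fingers":1},{"wx":0,"wy":0,"wz":0,"tx":3.7,"ty":-39.5,"tz":0,"fingers":1},{"wx":0,"wy":0,"wz":0,"tx":3.7,"ty":-39.5,"tz":0,"fingers":1},{"wx":0,"wy":0,"wz":0,"tx":3.7,"ty":-39.5,"tz":0,"fingers":1}]'
python3 - <<'E'
from h import *
o=arm.get_obs();print(w2s(o["tool_pos"]+[0,0,.008]).round(1),o["contact_force"].round(1),knob(-13,-13).round(1))
E
python3 -m pendant '[{"wx":0,"wy":0,"wz":0,"tx":10,"ty":1,"tz":0.8,"fingers":1},{"wx":0,"wy":0,"wz":0,"tx":20,"ty":2,"tz":1.1,"fingers":1},{"wx":0,"wy":0,"wz":0,"tx":30,"ty":2.8,"tz":0.8,"fingers":1},{"wx":0,"wy":0,"wz":0,"tx":39.5,"ty":3.7,"tz":0,"fingers":1},{"wx":0,"wy":0,"wz":0,"tx":39.5,"ty":3.7,"tz":0,"fingers":1},{"wx":0,"wy":0,"wz":0,"tx":39.5,"ty":3.7,"tz":0,"fingers":1}]'
python3 - <<'E'
from h import *
o=arm.get_obs();print(w2s(o["tool_pos"]+[0,0,.008]).round(1),o["contact_force"].round(1),knob(13,-13).round(1))
E
```

```text
time_s: 4.85
tool_pos: [0.5621, 0.1499, 0.1857]
ee_rot: [-3.142, 0.001, -3.049]
contact_force: [-1.5, -0.9, 5.3]
opening: 0.319
[-19.5 -20.  193.7] [-1.5 -0.9  5.3] [-19.8 -19.8 192.9]
time_s: 5.45
tool_pos: [0.6014, 0.1539, 0.185]
ee_rot: [-3.142, -0.0, -3.048]
contact_force: [-1.8, 1.4, -0.1]
opening: 0.319
[ 19.9 -19.6 193. ] [-1.8  1.4 -0.1] [ 19.8 -19.8 192.9]
```

Low forces throughout. Next: (13,13), then (39,13).

```bash
python3 -m pendant '[{"wx":0,"wy":0,"wz":0,"tx":-0.8,"ty":10,"tz":0.8,"fingers":1},{"wx":0,"wy":0,"wz":0,"tx":-1.8,"ty":20,"tz":1.1,"fingers":1},{"wx":0,"wy":0,"wz":0,"tx":-2.8,"ty":30,"tz":0.8,"fingers":1},{"wx":0,"wy":0,"wz":0,"tx":-3.7,"ty":39.5,"tz":0,"fingers":1},{"wx":0,"wy":0,"wz":0,"tx":-3.7,"ty":39.5,"tz":0,"fingers":1},{"wx":0,"wy":0,"wz":0,"tx":-3.7,"ty":39.5,"tz":0,"fingers":1}]'
python3 - <<'E'
from h import *
o=arm.get_obs();print(w2s(o["tool_pos"]+[0,0,.008]).round(1),o["contact_force"].round(1),knob(13,13).round(1))
E
python3 -m pendant '[{"wx":0,"wy":0,"wz":0,"tx":10,"ty":0.8,"tz":-1.4,"fingers":1},{"wx":0,"wy":0,"wz":0,"tx":19,"ty":1.5,"tz":-3.1,"fingers":1},{"wx":0,"wy":0,"wz":0,"tx":28,"ty":2.1,"tz":-5.4,"fingers":1},{"wx":0,"wy":0,"wz":0,"tx":37,"ty":2.7,"tz":-7.8,"fingers":1},{"wx":0,"wy":0,"wz":0,"tx":37,"ty":2.7,"tz":-7.8,"fingers":1},{"wx":0,"wy":0,"wz":0,"tx":37,"ty":2.7,"tz":-7.8,"fingers":1}]'
python3 - <<'E'
from h import *
o=arm.get_obs();print(w2s(o["tool_pos"]+[0,0,.008]).round(1),o["contact_force"].round(1),knob(39,13).round(1))
w=imaging.grab_frame("wrist");save("w4",w["pixels"])
E
```

```text
time_s: 6.05
tool_pos: [0.5981, 0.1943, 0.1862]
ee_rot: [3.14, 0.003, -3.047]
contact_force: [2.2, 2.1, 5.7]
opening: 0.319
[ 20.5  20.8 194.2] [2.2 2.1 5.7] [ 19.8  19.8 192.9]
time_s: 6.65
tool_pos: [0.635, 0.1965, 0.1777]
ee_rot: [3.141, 0.001, -3.048]
contact_force: [-1.0, 1.6, 4.6]
opening: 0.319
[ 57.4  19.6 185.7] [-1.   1.6  4.6] [ 56.9  19.  185. ]
```

View pics/w4.png

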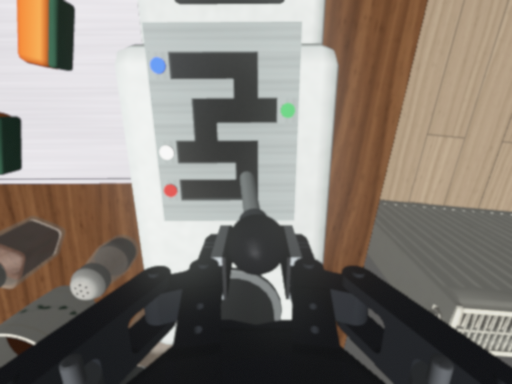

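```bash
python3 -m pendant '[{"wx":0,"wy":0,"wz":0,"tx":1.1,"ty":-10,"tz":0.6,"fingers":1},{"wx":0,"wy":0,"wz":0,"tx":2.1,"ty":-19,"tz":0.9,"fingers":1},{"wx":0,"wy":0,"wz":0,"tx":2.9,"ty":-28,"tz":0.6,"fingers":1},{"wx":0,"wy":0,"wz":0,"tx":3.6,"ty":-38,"tz":0,"fingers":1},{"wx":0,"wy":0,"wz":0,"tx":4.1,"ty":-47,"tz":-1.1,"fingers":1},{"wx":0,"wy":0,"wz":0,"tx":4.4,"ty":-54.5,"tz":-2.5,"fingers":1},{"wx":0,"wy":0,"wz":0,"tx":4.4,"ty":-54.5,"tz":-2.5,"fingers":1},{"wx":0,"wy":0,"wz":0,"tx":4.4,"ty":-54.5,"tz":-2.5,"fingers":1},{"wx":0,"wy":0,"wz":0,"tx":4.4,"ty":-54.5,"tz":-2.5,"fingers":1}]'
python3 - <<'E'
from h import *
o=arm.get_obs();print(w2s(o["tool_pos"]+[0,0,.008]).round(1),o["contact_force"].round(1),knob(39,-25).round(1))
w=imaging.grab_frame("wrist");save("w5",w["pixels"])
s=imaging.grab_frame("scene");crop("s5",s,180,150,390,330,3)
E
```

```text
time_s: 7.6
tool_pos: [0.641, 0.1417, 0.1764]
ee_rot: [3.14, 0.006, -3.049]
contact_force: [13.5, 0.9, 5.3]
opening: 0.315
[ 58.2 -35.6 184.4] [13.5  0.9  5.3] [ 56.1 -36.  182.6]
```

View pics/s5.png

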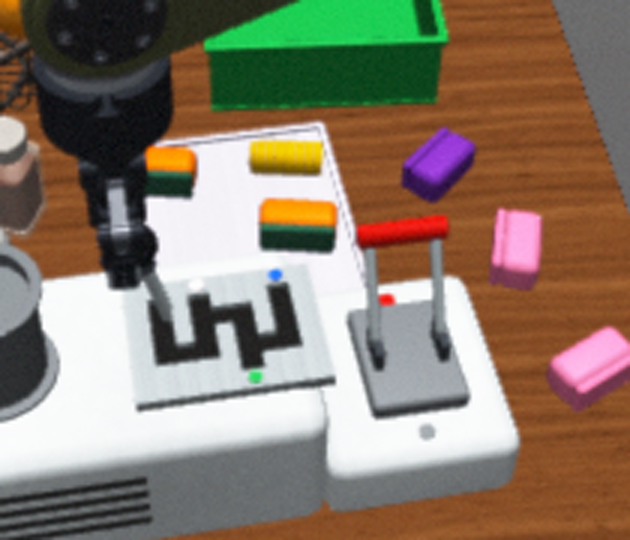

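The lever is in the stop slot: knob at (56–58,-36), rod at the red dot. Release and lift.

```bash
python3 -m pendant '[{"wx":0,"wy":0,"wz":0,"tx":0,"ty":0,"tz":0,"fingers":0},{"wx":0,"wy":0,"wz":0,"tx":0,"ty":0,"tz":0,"fingers":0},{"wx":0,"wy":0,"wz":0,"tx":0,"ty":0,"tz":0,"fingers":0},{"wx":0,"wy":0,"wz":0,"tx":0,"ty":0,"tz":0,"fingers":0},{"wx":0,"wy":0,"wz":0,"tx":0,"ty":0,"tz":40,"fingers":0},{"wx":0,"wy":0,"wz":0,"tx":0,"ty":0,"tz":80,"fingers":0},{"wx":0,"wy":0,"wz":0,"tx":0,"ty":0,"tz":80,"fingers":0},{"wx":0,"wy":0,"wz":0,"tx":-120,"ty":0,"tz":80,"fingers":0},{"wx":0,"wy":0,"wz":0,"tx":-120,"ty":0,"tz":80,"fingers":0},{"wx":0,"wy":0,"wz":0,"tx":-120,"ty":0,"tz":80,"fingers":0},{"wx":0,"wy":0,"wz":0,"tx":-120,"ty":0,"tz":80,"fingers":0}]'
python3 - <<'E'
from h import *
o=arm.get_obs();print(o["tool_pos"])
w=imaging.grab_frame("wrist");save("w6",w["pixels"]);c=cam(w,o)
print(proj(c,s2w(*knob(39,-25))))
for b in blobs(w,(0,150,100),(4,255,255),20): 
  print(b[:2],onz(c,*b[:2],.159).round(4),w2s(onz(c,*b[:2],.159)).round(1))
print("bar ends",s2w(-122,-39,159))
p=o["tool_pos"]
print("start push d", (s2w(-122,-72,160)-p)*1e3,"end",(s2w(-122,22,160)-p)*1e3)
E
```

```text
time_s: 8.8
tool_pos: [0.5174, 0.1417, 0.2554]
ee_rot: [3.142, 0.0, -3.047]
contact_force: [-0.4, -0.2, -0.4]
opening: 0.501
[0.51739056 0.14172046 0.25540607]
[242.54485404 324.19634275]
(4.785714285714286, 322.3809523809524) [ 0.6824 -0.1032  0.159 ] [  76.5 -283.3  159. ]
(236.87580299785867, 122.83190578158458) [0.4591 0.1209 0.159 ] [-124.8  -39.2  159. ]
bar ends [0.46190289 0.12131243 0.159     ]
start push d [-52.38783168 -53.26211904 -95.40606954] end [-61.21767972  40.32224816 -95.40606954]
```

View pics/w6.png

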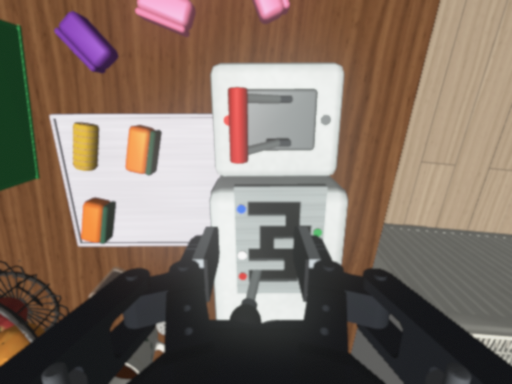

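Wrist view: the lever's rod is at the red dot (243,276), the bar at (237,123). Close the fingers, go to the right of the bar and push left.

```bash
python3 -m pendant '[{"wx":0,"wy":0,"wz":0,"tx":-25,"ty":-30,"tz":0,"fingers":1},{"wx":0,"wy":0,"wz":0,"tx":-52.5,"ty":-55,"tz":0,"fingers":1},{"wx":0,"wy":0,"wz":0,"tx":-52.5,"ty":-55,"tz":0,"fingers":1},{"wx":0,"wy":0,"wz":0,"tx":-52.5,"ty":-55,"tz":0,"fingers":1},{"wx":0,"wy":0,"wz":0,"tx":-52.5,"ty":-55,"tz":0,"fingers":1},{"wx":0,"wy":0,"wz":0,"tx":-52.5,"ty":-55,"tz":0,"fingers":1},{"wx":0,"wy":0,"wz":0,"tx":-52.5,"ty":-55,"tz":-50,"fingers":1},{"wx":0,"wy":0,"wz":0,"tx":-52.5,"ty":-55,"tz":-97,"fingers":1},{"wx":0,"wy":0,"wz":0,"tx":-52.5,"ty":-55,"tz":-97,"fingers":1},{"wx":0,"wy":0,"wz":0,"tx":-52.5,"ty":-55,"tz":-97,"fingers":1}]'
python3 - <<'E'
from h import *
o=arm.get_obs();print(o["tool_pos"],w2s(o["tool_pos"]))
w=imaging.grab_frame("wrist");save("w7",w["pixels"])
E
```

```text
time_s: 9.85
tool_pos: [0.4673, 0.0868, 0.1589]
ee_rot: [-3.142, -0.001, -3.048]
contact_force: [0.6, -0.9, 0.8]
opening: -0.003
[0.46732758 0.0868303  0.15888845] [-119.83835581  -73.83922623  158.88845196]
```

View pics/w7.png

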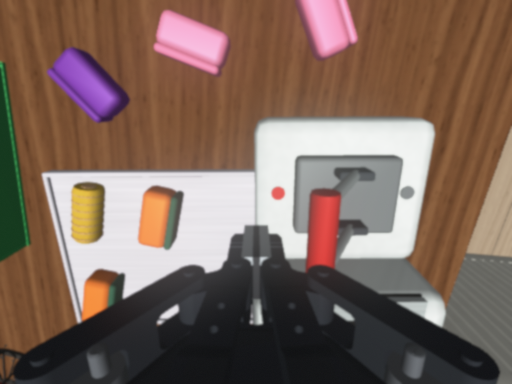

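```bash
python3 -m pendant '[{"wx":0,"wy":0,"wz":0,"tx":-2,"ty":12,"tz":0,"fingers":1},{"wx":0,"wy":0,"wz":0,"tx":-3,"ty":24,"tz":0,"fingers":1},{"wx":0,"wy":0,"wz":0,"tx":-4,"ty":36,"tz":0,"fingers":1},{"wx":0,"wy":0,"wz":0,"tx":-5,"ty":48,"tz":0,"fingers":1},{"wx":0,"wy":0,"wz":0,"tx":-6,"ty":60,"tz":0,"fingers":1},{"wx":0,"wy":0,"wz":0,"tx":-7,"ty":72,"tz":0,"fingers":1},{"wx":0,"wy":0,"wz":0,"tx":-8,"ty":84,"tz":0,"fingers":1},{"wx":0,"wy":0,"wz":0,"tx":-8,"ty":84,"tz":0,"fingers":1}]'
python3 - <<'E'
from h import *
o=arm.get_obs();print(o["tool_pos"],w2s(o["tool_pos"]))
w=imaging.grab_frame("wrist");save("w8",w["pixels"]);s=imaging.grab_frame("scene");t=imaging.grab_frame("top");c=cam(w,o)
for n,f,cc,box in(("w",w,c,None),("s",s,cam(s),(230,190,380,310)),("t",t,cam(t),(160,195,230,250))):
  for b in blobs(f,(0,150,100),(4,255,255),20,box): print(n,b[:3],w2s(onz(cc,*b[:2],.162)).round(1))
E
```

```text
time_s: 10.7
tool_pos: [0.4584, 0.172, 0.1577]
ee_rot: [3.141, -0.001, -3.047]
contact_force: [-0.1, -0.3, -0.5]
opening: -0.003
[0.45837641 0.17196529 0.15772544] [-120.75283054   11.76015243  157.7254386 ]
w (299.5379812695109, 234.06607700312176, 1922) [-131.1   34.6  162. ]
w (176.4848484848485, 194.6969696969697, 33) [-152.5  -27.2  162. ]
s (323.4016393442623, 255.10245901639345, 244) [-123.1   33.8  162. ]
```

View pics/w8.png

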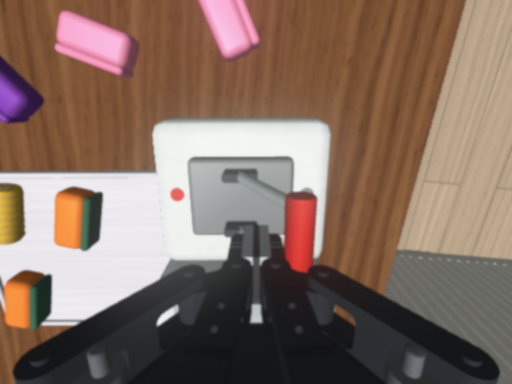

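Bar at y≈34 mm, about 0.08 rad. A little more to the stop, then back off and up.

```bash
python3 -m pendant '[{"wx":0,"wy":0,"wz":0,"tx":0,"ty":3,"tz":0,"fingers":1},{"wx":0,"wy":0,"wz":0,"tx":0,"ty":5.5,"tz":0,"fingers":1},{"wx":0,"wy":0,"wz":0,"tx":0,"ty":5.5,"tz":0,"fingers":1}]'; python3 -m pendant '[{"wx":0,"wy":0,"wz":0,"tx":0,"ty":-12,"tz":0,"fingers":1},{"wx":0,"wy":0,"wz":0,"tx":0,"ty":-18,"tz":40,"fingers":0},{"wx":0,"wy":0,"wz":0,"tx":0,"ty":-48,"tz":90,"fingers":-0.4},{"wx":0,"wy":0,"wz":0,"tx":0,"ty":-98,"tz":120,"fingers":-0.4},{"wx":0,"wy":0,"wz":0,"tx":0,"ty":-148,"tz":120,"fingers":-0.4},{"wx":0,"wy":0,"wz":0,"tx":0,"ty":-198,"tz":120,"fingers":-0.4},{"wx":0,"wy":0,"wz":0,"tx":0,"ty":-198,"tz":120,"fingers":-0.4},{"wx":0,"wy":0,"wz":0,"tx":0,"ty":-198,"tz":120,"fingers":-0.4}]'
python3 - <<'E'
from h import *
o=arm.get_obs();print(o["tool_pos"],np.degrees(o["ee_rot"]))
w=imaging.grab_frame("wrist");save("w9",w["pixels"]);s=imaging.grab_frame("scene");t=imaging.grab_frame("top");c=cam(w,o)
save("t9",t["pixels"]);save("s9",s["pixels"])
b=[b for b in blobs(s,(0,150,100),(4,255,255),20,(230,190,380,310))];a=[b for b in blobs(t,(0,150,100),(4,255,255),20,(160,195,230,250))];print(a,b)
if a and b: X,e=tri((cam(t),a[0][:2]),(cam(s),b[0][:2]));print("bar",w2s(X).round(1),e)
E
```

```text
time_s: 11.15
tool_pos: [0.4587, 0.176, 0.1578]
ee_rot: [-3.141, -0.0, -3.048]
contact_force: [-0.2, -1.6, -0.4]
opening: -0.002
time_s: 11.95
tool_pos: [0.4585, -0.0239, 0.2781]
ee_rot: [3.142, 0.0, -3.051]
contact_force: [1.0, -0.5, -0.4]
opening: 0.702
[ 0.45854753 -0.02388242  0.27811383] [ 1.79997132e+02  2.44815339e-02 -1.74834704e+02]
[(168.92207792207793, 223.47402597402598, 154, ((168.87548828125, 223.50778198242188), (25.325586318969727, 5.801180839538574), 86.42366790771484))] [(323.7088607594937, 256.9704641350211, 237, ((323.8733825683594, 257.05023193359375), (7.467249870300293, 32.51227569580078), 82.40535736083984))]
bar [-122.3   36.9  160.7] [np.float64(0.0007357711545873774), np.float64(0.0007357711545874326)]
```

View pics/w9.png

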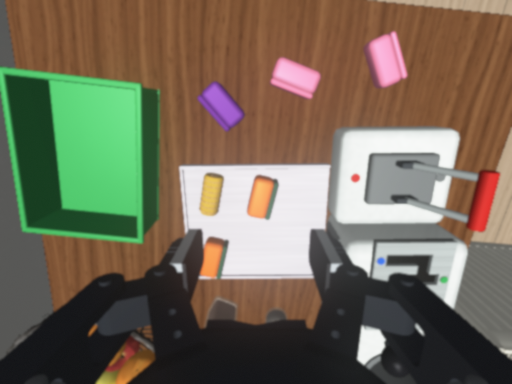

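View pics/t9.png

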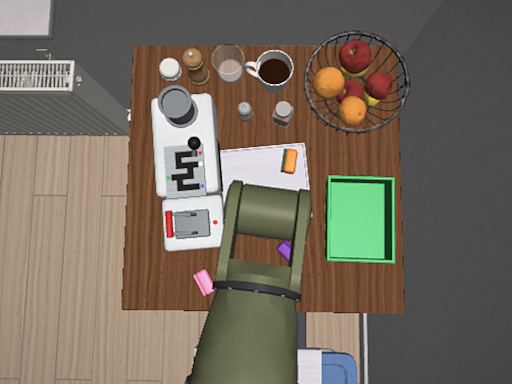

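Bar is at y=36.9 mm, about 0.04 rad, so the isolator is off. The top view shows the rod at the red dot. Now I'll measure the offcuts and caddy from the wrist view, cross-checked with the scene view.

```bash
cat >> h.py <<'E'
def cloud(f,c):
    K,o,R=c;v,u=np.mgrid[0:384,0:512];z=f["z_map"]
    P=np.stack([(u-K[0,2])/K[0,0]*z,(v-K[1,2])/K[1,1]*z,z],-1)@R.T+o
    P[z<=0]=np.nan;return P
def offcuts(f,c,xr=(.40,.72),yr=(-.16,.075),zr=(.028,.07)):
    P=cloud(f,c);h=cv2.cvtColor(f["pixels"],cv2.COLOR_RGB2HSV)
    m=((P[...,0]>xr[0])&(P[...,0]<xr[1])&(P[...,1]>yr[0])&(P[...,1]<yr[1])&(P[...,2]>zr[0])&(P[...,2]<zr[1])&(h[...,1]>110)&(h[...,0]<95)&(h[...,0]>5)&(h[...,2]>25)).astype(np.uint8)
    n,L,st,_=cv2.connectedComponentsWithStats(m);out=[]
    for i in range(1,n):
        if st[i,4]<60: continue
        q=P[L==i];hh=h[L==i]
        (cx,cy),(a,b),ang=cv2.minAreaRect((q[:,:2]*1e3).astype(np.float32))
        if a<b: a,b,ang=b,a,ang+90
        ang=(ang+90)%180-90
        out.append(dict(px=(st[i,0]+st[i,2]/2,st[i,1]+st[i,3]/2),c=(round(cx,1),round(cy,1)),size=(round(a),round(b)),ang=round(ang,1),z=round(float(np.median(q[:,2]))*1e3,1),zmax=round(float(np.percentile(q[:,2],98))*1e3,1),hue=int(np.median(hh[:,0]))))
    return out
E
python3 - <<'E'
from h import *
o=arm.get_obs();w=imaging.grab_frame("wrist");s=imaging.grab_frame("scene");c,cs=cam(w,o),cam(s)
for n,f,k in(("w",w,c),("s",s,cs)):
  for q in offcuts(f,k): print(n,q)
X,e=tri((c,(263.,197)),(cs,(279.1,220.5)));print("approx tri near sq",X.round(3),np.round(e,3))
W=[b for b in blobs(w,(8,150,120),(20,255,255),60)]+[b for b in blobs(w,(21,120,100),(33,255,255),60)]
S=[b for b in blobs(s,(8,150,120),(20,255,255),60,(210,190,300,235))]+[b for b in blobs(s,(21,120,100),(33,255,255),60,(210,190,300,235))]
for b in W:
  for q in S:
    X,e=tri((c,b[:2]),(cs,q[:2]))
    if e[0]<.003: print(np.round(b[:3]),np.round(q[:3]),X.round(4),np.round(e,4))
# caddy rim
for n,f,k in (("w",w,c),("s",s,cs)):
  P=cloud(f,k);h=cv2.cvtColor(f["pixels"],cv2.COLOR_RGB2HSV)
  g=(h[...,0]>50)&(h[...,0]<75)&(h[...,1]>120)&(P[...,1]<-.12)&(P[...,0]<.7)
  q=P[g&(P[...,2]>.068)];print(n,"rim",cv2.minAreaRect((q[:,:2]*1e3).astype(np.float32)),np.median(q[:,2]))
  q=P[g&(P[...,2]<.012)];print(n,"floor",cv2.minAreaRect((q[:,:2]*1e3).astype(np.float32)),np.median(q[:,2]))
E
```

```text
w {'px': (np.float64(209.0), np.float64(195.0)), 'c': (516.4, -85.1), 'size': (58, 25), 'ang': -6.8, 'z': 37.8, 'zmax': 40.5, 'hue': 21}
w {'px': (np.float64(259.0), np.float64(197.5)), 'c': (512.3, -12.7), 'size': (59, 28), 'ang': -8.3, 'z': 40.1, 'zmax': 41.9, 'hue': 14}
w {'px': (np.float64(210.5), np.float64(258.0)), 'c': (620.4, -77.1), 'size': (59, 27), 'ang': -2.5, 'z': 39.9, 'zmax': 41.8, 'hue': 13}
s {'px': (np.float64(275.5), np.float64(202.0)), 'c': (518.5, -80.5), 'size': (59, 24), 'ang': -5.5, 'z': 36.5, 'zmax': 41.2, 'hue': 24}
s {'px': (np.float64(233.0), np.float64(206.0)), 'c': (622.9, -74.0), 'size': (59, 39), 'ang': -7.0, 'z': 39.5, 'zmax': 43.2, 'hue': 19}
s {'px': (np.float64(279.5), np.float64(224.0)), 'c': (515.8, -6.0), 'size': (57, 36), 'ang': -9.0, 'z': 39.3, 'zmax': 43.1, 'hue': 19}
approx tri near sq [ 0.513 -0.007  0.041] [0.003 0.003]
[208. 194. 556.] [275. 202. 247.] [ 0.5178 -0.0865  0.0255] [0.0001 0.0001]
w rim ((474.845703125, -247.91470336914062), (163.4764404296875, 206.56805419921875), 88.78932189941406) 0.07524312512323883
w floor ((475.17779541015625, -247.2781982421875), (153.58714294433594, 193.47891235351562), 88.8968734741211) 0.0038126668976748435
s rim ((475.3494873046875, -245.4345245361328), (167.009765625, 208.24407958984375), 88.32719421386719) 0.07464308987810853
s floor ((461.6427001953125, -263.07684326171875), (193.7283935546875, 221.5995330810547), 88.8876953125) 0.004170826114710757
```

Offcut tops measure 40–42 mm and the cob 38–41 mm, which fits floor 11 + 30. The caddy is centred at (0.475,-0.247) with rim height 75. Grasp the near squash.

```bash
python3 -m pendant '[{"wx":0,"wy":0,"wz":-7,"tx":28,"ty":7,"tz":-40,"fingers":-0.4},{"wx":0,"wy":0,"wz":-13,"tx":56,"ty":14.5,"tz":-80,"fingers":-0.4},{"wx":0,"wy":0,"wz":-13,"tx":56,"ty":14.5,"tz":-130,"fingers":-0.4},{"wx":0,"wy":0,"wz":-13,"tx":56,"ty":14.5,"tz":-170,"fingers":-0.4},{"wx":0,"wy":0,"wz":-13,"tx":56,"ty":14.5,"tz":-170,"fingers":-0.4},{"wx":0,"wy":0,"wz":-13,"tx":56,"ty":14.5,"tz":-170,"fingers":-0.4}]'
python3 - <<'E'
from h import *
o=arm.get_obs();w=imaging.grab_frame("wrist");save("w10",w["pixels"]);c=cam(w,o);print(o["tool_pos"],np.degrees(o["ee_rot"]))
for q in offcuts(w,c): print(q)
E
```

```text
time_s: 12.8
tool_pos: [0.5151, -0.0068, 0.109]
ee_rot: [3.142, 0.0, 3.009]
contact_force: [0.5, -0.6, 0.6]
opening: 0.704
[ 0.51514152 -0.00683349  0.10902565] [1.79998221e+02 9.55663844e-04 1.72422920e+02]
{'px': (np.float64(248.5), np.float64(199.0)), 'c': (512.7, -12.6), 'size': (59, 27), 'ang': -7.6, 'z': 40.3, 'zmax': 41.9, 'hue': 13}
{'px': (np.float64(163.0), np.float64(214.5)), 'c': (517.3, -83.8), 'size': (59, 25), 'ang': -6.2, 'z': 37.8, 'zmax': 40.3, 'hue': 21}
{'px': (np.float64(199.5), np.float64(307.0)), 'c': (609.7, -70.4), 'size': (36, 13), 'ang': -7.6, 'z': 39.5, 'zmax': 41.7, 'hue': 11}
```

View pics/w10.png

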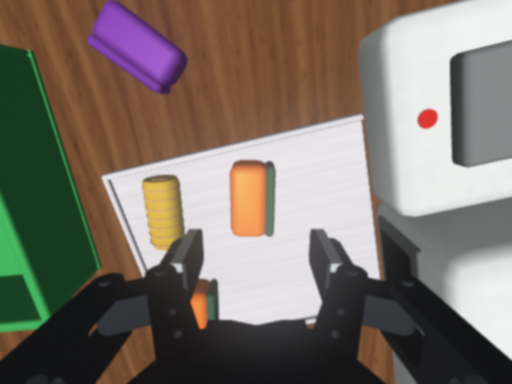

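The squash is at (252,199) with its rind on the right, and purple at (137,45) is not meant. Descend and grip.

```bash
python3 -m pendant '[{"wx":0,"wy":0,"wz":0,"tx":-2,"ty":-1,"tz":-45,"fingers":-0.4},{"wx":0,"wy":0,"wz":0,"tx":-2,"ty":-1,"tz":-85,"fingers":-0.4},{"wx":0,"wy":0,"wz":0,"tx":-2,"ty":-1,"tz":-85,"fingers":-0.4},{"wx":0,"wy":0,"wz":0,"tx":-2,"ty":-1,"tz":-85,"fingers":1},{"wx":0,"wy":0,"wz":0,"tx":-2,"ty":-1,"tz":-85,"fingers":1},{"wx":0,"wy":0,"wz":0,"tx":-2,"ty":-1,"tz":-85,"fingers":1},{"wx":0,"wy":0,"wz":0,"tx":-2,"ty":-1,"tz":-85,"fingers":1},{"wx":0,"wy":0,"wz":0,"tx":-2,"ty":-1,"tz":-85,"fingers":1},{"wx":0,"wy":0,"wz":0,"tx":-2,"ty":-1,"tz":-85,"fingers":1}]';python3 -m pendant '[{"wx":0,"wy":0,"wz":0,"tx":0,"ty":0,"tz":30,"fingers":1},{"wx":0,"wy":0,"wz":0,"tx":0,"ty":0,"tz":80,"fingers":1},{"wx":0,"wy":0,"wz":0,"tx":0,"ty":0,"tz":120,"fingers":1},{"wx":0,"wy":0,"wz":0,"tx":0,"ty":0,"tz":120,"fingers":1}]'
python3 - <<'E'
from h import *
o=arm.get_obs();w=imaging.grab_frame("wrist");save("w11",w["pixels"]);c=cam(w,o);print(o["tool_pos"],np.degrees(o["ee_rot"]))
for q in offcuts(w,c): print(q)
E
```

```text
time_s: 13.75
tool_pos: [0.5147, -0.0086, 0.0263]
ee_rot: [3.141, 0.005, 3.008]
contact_force: [-0.8, 0.5, 10.0]
opening: 0.412
time_s: 14.15
tool_pos: [0.5155, -0.0086, 0.1507]
ee_rot: [3.141, 0.012, 3.008]
contact_force: [0.5, -0.2, -0.7]
opening: 0.411
[ 0.51545231 -0.00862398  0.15066501] [179.96745495   0.6968925  172.36668519]
{'px': (np.float64(178.5), np.float64(195.5)), 'c': (516.9, -84.2), 'size': (59, 25), 'ang': -7.0, 'z': 37.8, 'zmax': 40.4, 'hue': 21}
```

View pics/w11.png

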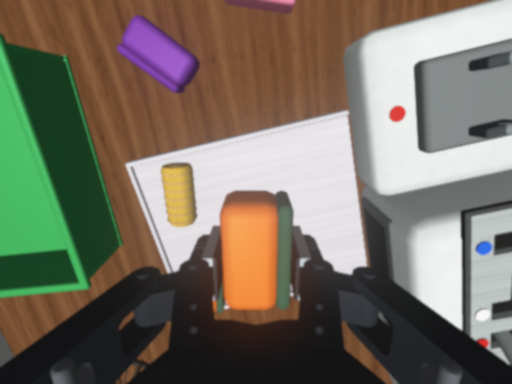

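Held, with opening 35 mm ≈ 36 width. Carry to the caddy.

```bash
python3 -m pendant '[{"wx":0,"wy":0,"wz":3,"tx":0,"ty":-40,"tz":0,"fingers":1},{"wx":0,"wy":0,"wz":6,"tx":0,"ty":-85,"tz":0,"fingers":1},{"wx":0,"wy":0,"wz":6,"tx":0,"ty":-130,"tz":0,"fingers":1},{"wx":0,"wy":0,"wz":6,"tx":0,"ty":-175,"tz":0,"fingers":1},{"wx":0,"wy":0,"wz":6,"tx":0,"ty":-220,"tz":0,"fingers":1},{"wx":0,"wy":0,"wz":6,"tx":0,"ty":-258,"tz":0,"fingers":1},{"wx":0,"wy":0,"wz":6,"tx":0,"ty":-258,"tz":0,"fingers":1},{"wx":0,"wy":0,"wz":6,"tx":0,"ty":-258,"tz":0,"fingers":1}]'
python3 - <<'E'
from h import *
o=arm.get_obs();w=imaging.grab_frame("wrist");save("w12",w["pixels"]);t=imaging.grab_frame("top")
crop("t12",t,130,90,420,320,2)
E
```

```text
time_s: 15.0
tool_pos: [0.5123, -0.2668, 0.1426]
ee_rot: [3.141, -0.001, 3.112]
contact_force: [1.3, 0.2, -0.7]
opening: 0.411
```

View pics/w12.png

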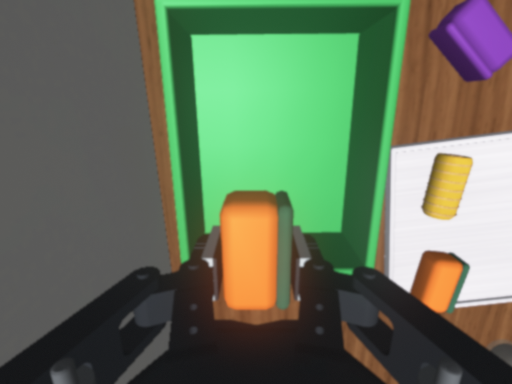

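The squash is inside the caddy outline, between the walls at columns 190 and 360. Lower and release.

```bash
python3 -m pendant '[{"wx":0,"wy":0,"wz":0,"tx":0,"ty":0,"tz":-50,"fingers":1},{"wx":0,"wy":0,"wz":0,"tx":0,"ty":0,"tz":-100,"fingers":1},{"wx":0,"wy":0,"wz":0,"tx":0,"ty":0,"tz":-105,"fingers":1},{"wx":0,"wy":0,"wz":0,"tx":0,"ty":0,"tz":-105,"fingers":1},{"wx":0,"wy":0,"wz":0,"tx":0,"ty":0,"tz":-105,"fingers":-0.15},{"wx":0,"wy":0,"wz":0,"tx":0,"ty":0,"tz":-105,"fingers":-0.15},{"wx":0,"wy":0,"wz":0,"tx":0,"ty":0,"tz":-105,"fingers":-0.15},{"wx":0,"wy":0,"wz":0,"tx":0,"ty":0,"tz":-60,"fingers":-0.15},{"wx":0,"wy":0,"wz":0,"tx":0,"ty":0,"tz":-10,"fingers":-0.15},{"wx":0,"wy":0,"wz":0,"tx":0,"ty":0,"tz":30,"fingers":-0.4},{"wx":0,"wy":0,"wz":0,"tx":0,"ty":50,"tz":60,"fingers":-0.4},{"wx":0,"wy":0,"wz":-6,"tx":0,"ty":100,"tz":60,"fingers":-0.4},{"wx":0,"wy":0,"wz":-6,"tx":0,"ty":150,"tz":60,"fingers":-0.4},{"wx":0,"wy":0,"wz":-6,"tx":0,"ty":180,"tz":60,"fingers":-0.4},{"wx":0,"wy":0,"wz":-6,"tx":0,"ty":180,"tz":60,"fingers":-0.4}]'
python3 - <<'E'
from h import *
o=arm.get_obs();w=imaging.grab_frame("wrist");save("w13",w["pixels"]);c=cam(w,o);print(o["tool_pos"],np.degrees(o["ee_rot"]))
for q in offcuts(w,c): print(q)
for q in offcuts(w,c,(.37,.58),(-.33,-.165),(.02,.1)): print("caddy",q)
E
```

```text
time_s: 16.6
tool_pos: [0.5128, -0.0829, 0.2043]
ee_rot: [3.141, 0.002, 3.012]
contact_force: [-0.1, -1.3, 0.2]
opening: 0.704
[ 0.51276441 -0.08290252  0.20430651] [1.79981687e+02 1.01634289e-01 1.72585118e+02]
{'px': (np.float64(253.5), np.float64(176.5)), 'c': (516.9, -85.9), 'size': (59, 25), 'ang': -6.6, 'z': 37.9, 'zmax': 40.3, 'hue': 21}
{'px': (np.float64(270.5), np.float64(256.0)), 'c': (621.4, -79.1), 'size': (60, 27), 'ang': -7.2, 'z': 40.1, 'zmax': 41.7, 'hue': 12}
caddy {'px': (np.float64(93.5), np.float64(153.0)), 'c': (474.5, -247.5), 'size': (208, 163), 'ang': -1.1, 'z': 56.6, 'zmax': 76.7, 'hue': 67}
caddy {'px': (np.float64(99.0), np.float64(191.0)), 'c': (514.1, -269.2), 'size': (62, 30), 'ang': -2.7, 'z': 33.2, 'zmax': 35.0, 'hue': 14}
```

View pics/w13.png

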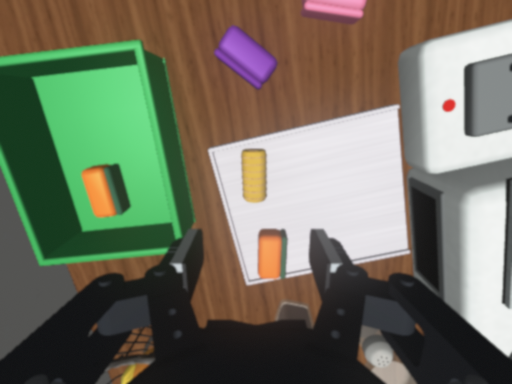

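The first squash lies in the caddy (top at z 35). Check the jar's clearance before the far squash.

Run:
```python
from h import *
o=arm.get_obs();s=imaging.grab_frame("scene");c=cam(s);P=cloud(s,c)
for lo,hi in ((-.12,-.02),(-.02,.06)):
  q=P[(P[...,0]>.66)&(P[...,0]<.8)&(P[...,1]>lo)&(P[...,1]<hi)&(P[...,2]>.05)&(P[...,2]<.12)]
  print(len(q),q.min(0).round(3),q.max(0).round(3))
```

```text
573 [ 0.715 -0.12   0.05 ] [ 0.799 -0.028  0.118]
75 [0.732 0.029 0.079] [0.764 0.048 0.091]
```

```bash
python3 -m pendant '[{"wx":0,"wy":0,"wz":0,"tx":40,"ty":4,"tz":-30,"fingers":-0.4},{"wx":0,"wy":0,"wz":0,"tx":80,"ty":8.5,"tz":-60,"fingers":-0.4},{"wx":0,"wy":0,"wz":0,"tx":108.5,"ty":8.5,"tz":-95,"fingers":-0.4},{"wx":0,"wy":0,"wz":0,"tx":108.5,"ty":8.5,"tz":-95,"fingers":-0.4},{"wx":0,"wy":0,"wz":0,"tx":108.5,"ty":8.5,"tz":-95,"fingers":-0.4}]'
python3 - <<'E'
from h import *
o=arm.get_obs();w=imaging.grab_frame("wrist");save("w14",w["pixels"]);c=cam(w,o);print(o["tool_pos"],np.degrees(o["ee_rot"]))
for q in offcuts(w,c): print(q)
E
```

```text
time_s: 17.2
tool_pos: [0.621, -0.0792, 0.1072]
ee_rot: [-3.142, -0.002, 3.007]
contact_force: [-0.3, -0.9, -0.0]
opening: 0.7
[ 0.62096664 -0.07921375  0.10720209] [-1.79996294e+02 -1.02485340e-01  1.72288462e+02]
{'px': (np.float64(226.0), np.float64(61.5)), 'c': (517.9, -85.3), 'size': (60, 26), 'ang': -5.7, 'z': 37.9, 'zmax': 40.5, 'hue': 22}
{'px': (np.float64(256.0), np.float64(203.5)), 'c': (621.9, -79.4), 'size': (60, 27), 'ang': -8.9, 'z': 40.3, 'zmax': 41.9, 'hue': 14}
```

View pics/w14.png

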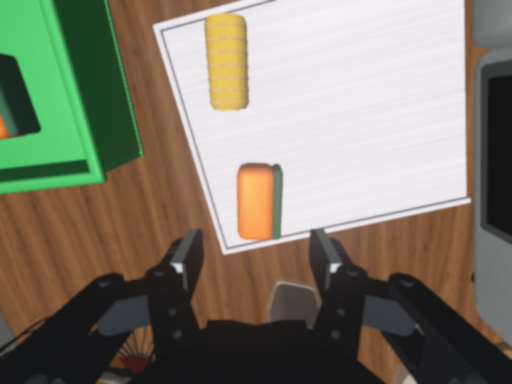

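The squash is centred at about (260,202). Shift 4.5 mm left, then descend.

```bash
python3 -m pendant '[{"wx":0,"wy":0,"wz":0,"tx":1,"ty":4.5,"tz":-40,"fingers":-0.4},{"wx":0,"wy":0,"wz":0,"tx":1,"ty":4.5,"tz":-82,"fingers":-0.4},{"wx":0,"wy":0,"wz":0,"tx":1,"ty":4.5,"tz":-82,"fingers":-0.4},{"wx":0,"wy":0,"wz":0,"tx":1,"ty":4.5,"tz":-82,"fingers":1},{"wx":0,"wy":0,"wz":0,"tx":1,"ty":4.5,"tz":-82,"fingers":1},{"wx":0,"wy":0,"wz":0,"tx":1,"ty":4.5,"tz":-82,"fingers":1},{"wx":0,"wy":0,"wz":0,"tx":1,"ty":4.5,"tz":-82,"fingers":1},{"wx":0,"wy":0,"wz":0,"tx":1,"ty":4.5,"tz":-82,"fingers":1},{"wx":0,"wy":0,"wz":0,"tx":1,"ty":4.5,"tz":-82,"fingers":1}]';python3 -m pendant '[{"wx":0,"wy":0,"wz":0,"tx":0,"ty":0,"tz":40,"fingers":1},{"wx":0,"wy":0,"wz":0,"tx":0,"ty":0,"tz":80,"fingers":1},{"wx":0,"wy":0,"wz":0,"tx":0,"ty":0,"tz":120,"fingers":1},{"wx":0,"wy":0,"wz":0,"tx":0,"ty":0,"tz":120,"fingers":1}]'
python3 - <<'E'
from h import *
o=arm.get_obs();w=imaging.grab_frame("wrist");save("w15",w["pixels"]);c=cam(w,o);print(o["tool_pos"],np.degrees(o["ee_rot"]))
E
```

```text
time_s: 18.15
tool_pos: [0.6239, -0.0741, 0.03]
ee_rot: [-3.141, 0.005, 3.008]
contact_force: [-3.2, -0.6, 10.6]
opening: 0.407
time_s: 18.55
tool_pos: [0.6248, -0.074, 0.1546]
ee_rot: [-3.141, 0.012, 3.008]
contact_force: [-0.2, 0.1, -0.5]
opening: 0.41
[ 0.62475699 -0.0740001   0.15463088] [-179.96970763    0.71491484  172.35572701]
```

View pics/w15.png

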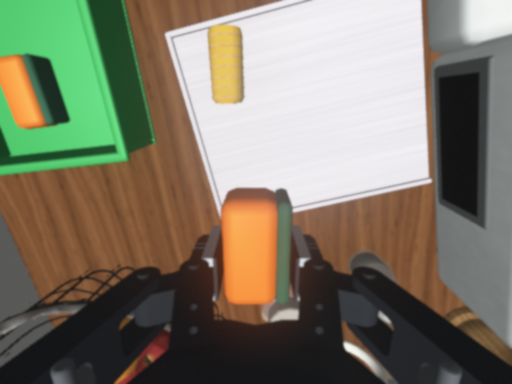

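Held. Carry to the caddy's near half, (0.432,-0.262).

```bash
python3 -m pendant '[{"wx":0,"wy":0,"wz":2,"tx":-40,"ty":-10,"tz":0,"fingers":1},{"wx":0,"wy":0,"wz":4,"tx":-75,"ty":-35,"tz":0,"fingers":1},{"wx":0,"wy":0,"wz":6,"tx":-105,"ty":-70,"tz":0,"fingers":1},{"wx":0,"wy":0,"wz":6,"tx":-135,"ty":-110,"tz":0,"fingers":1},{"wx":0,"wy":0,"wz":6,"tx":-165,"ty":-150,"tz":0,"fingers":1},{"wx":0,"wy":0,"wz":6,"tx":-192,"ty":-188,"tz":0,"fingers":1},{"wx":0,"wy":0,"wz":6,"tx":-192,"ty":-188,"tz":0,"fingers":1},{"wx":0,"wy":0,"wz":6,"tx":-192,"ty":-188,"tz":0,"fingers":1},{"wx":0,"wy":0,"wz":6,"tx":-192,"ty":-188,"tz":0,"fingers":1}]'
python3 - <<'E'
from h import *
w=imaging.grab_frame("wrist");save("w16",w["pixels"])
E
```

```text
time_s: 19.5
tool_pos: [0.4306, -0.2609, 0.1461]
ee_rot: [3.142, 0.0, 3.114]
contact_force: [0.3, -0.5, -0.4]
opening: 0.41
```

View pics/w16.png

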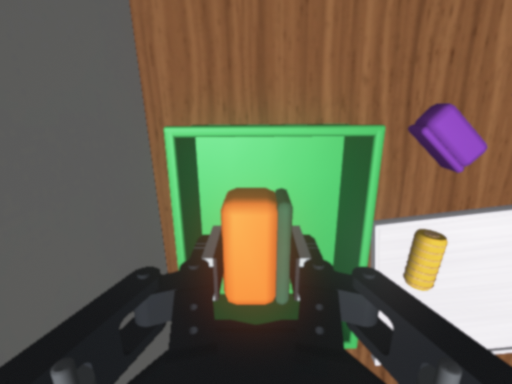

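```bash
python3 -m pendant '[{"wx":0,"wy":0,"wz":0,"tx":0,"ty":0,"tz":-50,"fingers":1},{"wx":0,"wy":0,"wz":0,"tx":0,"ty":0,"tz":-100,"fingers":1},{"wx":0,"wy":0,"wz":0,"tx":0,"ty":0,"tz":-106,"fingers":1},{"wx":0,"wy":0,"wz":0,"tx":0,"ty":0,"tz":-106,"fingers":1},{"wx":0,"wy":0,"wz":0,"tx":0,"ty":0,"tz":-106,"fingers":-0.15},{"wx":0,"wy":0,"wz":0,"tx":0,"ty":0,"tz":-106,"fingers":-0.15},{"wx":0,"wy":0,"wz":0,"tx":0,"ty":0,"tz":-106,"fingers":-0.15},{"wx":0,"wy":0,"wz":0,"tx":0,"ty":0,"tz":-60,"fingers":-0.15},{"wx":0,"wy":0,"wz":0,"tx":0,"ty":0,"tz":-10,"fingers":-0.15},{"wx":0,"wy":0,"wz":0,"tx":0,"ty":0,"tz":30,"fingers":-0.4},{"wx":0,"wy":0,"wz":0,"tx":30,"ty":45,"tz":50,"fingers":-0.4},{"wx":0,"wy":0,"wz":-5,"tx":60,"ty":90,"tz":20,"fingers":-0.4},{"wx":0,"wy":0,"wz":-5,"tx":85,"ty":135,"tz":-10,"fingers":-0.4},{"wx":0,"wy":0,"wz":-5,"tx":85,"ty":176,"tz":-30,"fingers":-0.4},{"wx":0,"wy":0,"wz":-5,"tx":85,"ty":176,"tz":-30,"fingers":-0.4},{"wx":0,"wy":0,"wz":-5,"tx":85,"ty":176,"tz":-30,"fingers":-0.4}]'
python3 - <<'E'
from h import *
o=arm.get_obs();w=imaging.grab_frame("wrist");save("w17",w["pixels"]);c=cam(w,o);print(o["tool_pos"],np.degrees(o["ee_rot"]))
for q in offcuts(w,c): print(q)
s=imaging.grab_frame("scene");save("s17",s["pixels"])
for q in offcuts(s,cam(s),(.37,.58),(-.33,-.165),(.02,.1)): print("caddy",q)
E
```

```text
time_s: 21.15
tool_pos: [0.5151, -0.0833, 0.1155]
ee_rot: [3.141, -0.001, 3.029]
contact_force: [0.5, 0.0, 0.3]
opening: 0.701
[ 0.51511626 -0.0833283   0.11546104] [ 1.79981362e+02 -7.79827105e-02  1.73530172e+02]
{'px': (np.float64(253.0), np.float64(200.5)), 'c': (516.9, -85.6), 'size': (59, 25), 'ang': -6.0, 'z': 37.9, 'zmax': 40.3, 'hue': 22}
caddy {'px': (np.float64(305.5), np.float64(153.5)), 'c': (432.4, -246.1), 'size': (164, 122), 'ang': 88.5, 'z': 45.9, 'zmax': 76.7, 'hue': 68}
caddy {'px': (np.float64(259.0), np.float64(155.5)), 'c': (551.1, -245.9), 'size': (162, 57), 'ang': 88.9, 'z': 53.6, 'zmax': 77.5, 'hue': 68}
caddy {'px': (np.float64(264.0), np.float64(157.0)), 'c': (534.5, -263.1), 'size': (40, 24), 'ang': -85.2, 'z': 31.5, 'zmax': 36.2, 'hue': 18}
```

View pics/w17.png

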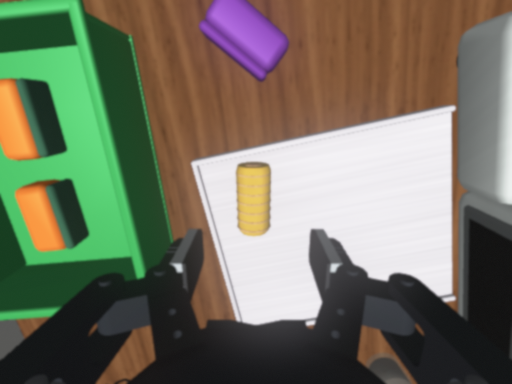

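View pics/s17.png

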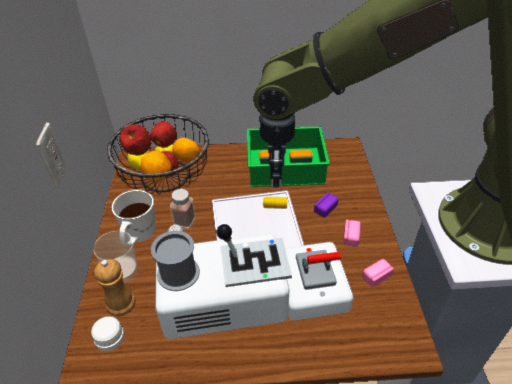

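Both squash lie in the caddy. The cob is at (254,199); descend and grip.

```bash
python3 -m pendant '[{"wx":0,"wy":0,"wz":0,"tx":1.5,"ty":-2.2,"tz":-45,"fingers":-0.4},{"wx":0,"wy":0,"wz":0,"tx":1.5,"ty":-2.2,"tz":-92,"fingers":-0.4},{"wx":0,"wy":0,"wz":0,"tx":1.5,"ty":-2.2,"tz":-92,"fingers":-0.4},{"wx":0,"wy":0,"wz":0,"tx":1.5,"ty":-2.2,"tz":-92,"fingers":1},{"wx":0,"wy":0,"wz":0,"tx":1.5,"ty":-2.2,"tz":-92,"fingers":1},{"wx":0,"wy":0,"wz":0,"tx":1.5,"ty":-2.2,"tz":-92,"fingers":1},{"wx":0,"wy":0,"wz":0,"tx":1.5,"ty":-2.2,"tz":-92,"fingers":1},{"wx":0,"wy":0,"wz":0,"tx":1.5,"ty":-2.2,"tz":-92,"fingers":1},{"wx":0,"wy":0,"wz":0,"tx":1.5,"ty":-2.2,"tz":-92,"fingers":1},{"wx":0,"wy":0,"wz":0,"tx":1.5,"ty":-2.2,"tz":-92,"fingers":1}]';python3 -m pendant '[{"wx":0,"wy":0,"wz":0,"tx":0,"ty":0,"tz":40,"fingers":1},{"wx":0,"wy":0,"wz":0,"tx":0,"ty":0,"tz":80,"fingers":1},{"wx":0,"wy":0,"wz":0,"tx":0,"ty":0,"tz":120,"fingers":1},{"wx":0,"wy":0,"wz":0,"tx":0,"ty":0,"tz":120,"fingers":1}]'
python3 - <<'E'
from h import *
o=arm.get_obs();w=imaging.grab_frame("wrist");save("w18",w["pixels"]);c=cam(w,o);print(o["tool_pos"],np.degrees(o["ee_rot"]))
E
```

```text
time_s: 22.25
tool_pos: [0.5181, -0.0885, 0.0272]
ee_rot: [-3.141, 0.005, 3.026]
contact_force: [-3.5, -2.4, 6.8]
opening: 0.346
time_s: 22.65
tool_pos: [0.5192, -0.0884, 0.1518]
ee_rot: [-3.14, 0.012, 3.026]
contact_force: [-0.8, 1.4, -0.6]
opening: 0.343
[ 0.51924804 -0.08836789  0.15175532] [-179.91427994    0.6856222   173.3614783 ]
```

View pics/w18.png

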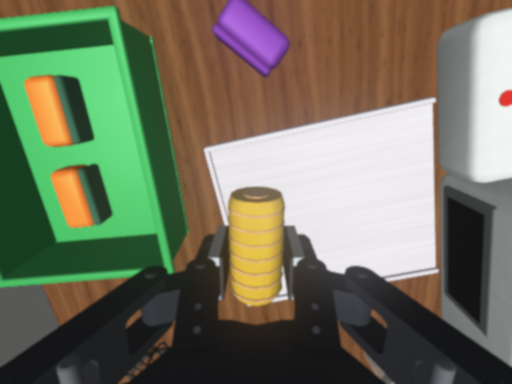

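Held. Place in the free strip at (0.475,-0.212).

```bash
python3 -m pendant '[{"wx":0,"wy":0,"wz":2,"tx":-14,"ty":-40,"tz":0,"fingers":1},{"wx":0,"wy":0,"wz":5,"tx":-30,"ty":-80,"tz":0,"fingers":1},{"wx":0,"wy":0,"wz":5,"tx":-44,"ty":-124,"tz":0,"fingers":1},{"wx":0,"wy":0,"wz":5,"tx":-44,"ty":-124,"tz":0,"fingers":1},{"wx":0,"wy":0,"wz":5,"tx":-44,"ty":-124,"tz":0,"fingers":1},{"wx":0,"wy":0,"wz":5,"tx":-44,"ty":-124,"tz":0,"fingers":1}]'
python3 - <<'E'
from h import *
w=imaging.grab_frame("wrist");save("w19",w["pixels"])
E
```

```text
time_s: 23.3
tool_pos: [0.4729, -0.2111, 0.1442]
ee_rot: [3.142, 0.0, 3.113]
contact_force: [-0.2, 0.7, -0.5]
opening: 0.339
```

View pics/w19.png

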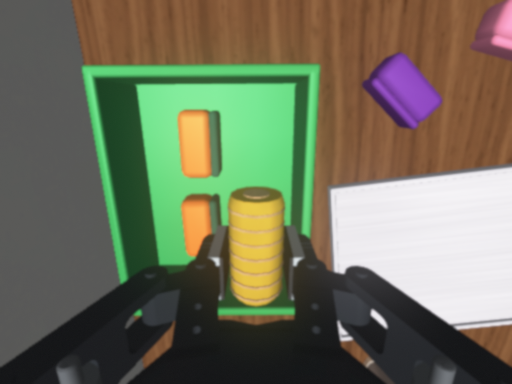

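```bash
python3 -m pendant '[{"wx":0,"wy":0,"wz":0,"tx":0,"ty":0,"tz":-50,"fingers":1},{"wx":0,"wy":0,"wz":0,"tx":0,"ty":0,"tz":-94,"fingers":1},{"wx":0,"wy":0,"wz":0,"tx":0,"ty":0,"tz":-94,"fingers":1},{"wx":0,"wy":0,"wz":0,"tx":0,"ty":0,"tz":-94,"fingers":0.1},{"wx":0,"wy":0,"wz":0,"tx":0,"ty":0,"tz":-94,"fingers":0.1},{"wx":0,"wy":0,"wz":0,"tx":0,"ty":0,"tz":-94,"fingers":0.1},{"wx":0,"wy":0,"wz":0,"tx":0,"ty":0,"tz":-50,"fingers":0.1},{"wx":0,"wy":0,"wz":0,"tx":0,"ty":0,"tz":0,"fingers":0.1},{"wx":0,"wy":0,"wz":0,"tx":0,"ty":0,"tz":50,"fingers":0.1},{"wx":0,"wy":0,"wz":0,"tx":0,"ty":45,"tz":100,"fingers":1},{"wx":0,"wy":0,"wz":0,"tx":0,"ty":90,"tz":120,"fingers":1},{"wx":0,"wy":0,"wz":0,"tx":0,"ty":90,"tz":120,"fingers":1}]'
python3 - <<'E'
from h import *
o=arm.get_obs();w=imaging.grab_frame("wrist");save("w20",w["pixels"]);c=cam(w,o);print(o["tool_pos"],np.degrees(o["ee_rot"]))
for q in offcuts(w,c): print(q)
for q in offcuts(w,c,(.37,.58),(-.33,-.165),(.02,.1)): print("caddy",q)
s=imaging.grab_frame("scene");save("s20",s["pixels"])
E
```

```text
time_s: 24.55
tool_pos: [0.4731, -0.1192, 0.268]
ee_rot: [-3.14, 0.006, 3.115]
contact_force: [-0.3, -0.7, -1.0]
opening: 0.003
[ 0.47306602 -0.11924762  0.26798418] [-179.92384721    0.32284906  178.46102331]
caddy {'px': (np.float64(144.5), np.float64(164.0)), 'c': (474.7, -248.1), 'size': (207, 163), 'ang': -1.4, 'z': 66.4, 'zmax': 76.8, 'hue': 65}
caddy {'px': (np.float64(146.5), np.float64(132.0)), 'c': (431.6, -264.3), 'size': (60, 28), 'ang': -1.8, 'z': 33.2, 'zmax': 35.2, 'hue': 16}
caddy {'px': (np.float64(191.5), np.float64(160.0)), 'c': (471.7, -210.7), 'size': (60, 29), 'ang': -2.4, 'z': 30.4, 'zmax': 33.2, 'hue': 23}
caddy {'px': (np.float64(151.0), np.float64(190.0)), 'c': (513.5, -269.7), 'size': (61, 29), 'ang': -1.9, 'z': 33.1, 'zmax': 35.0, 'hue': 15}
```

View pics/w20.png

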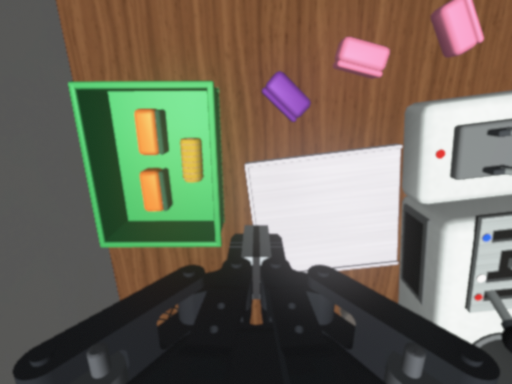

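View pics/s20.png

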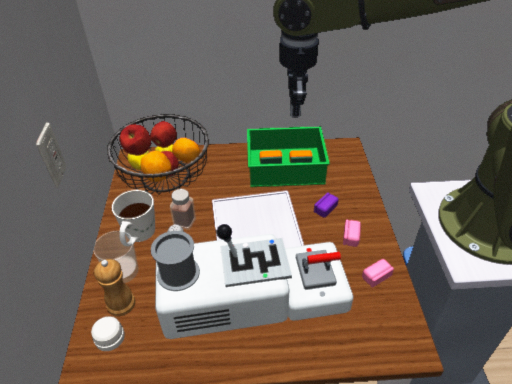

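All three offcuts lie in the caddy and the tray is empty. Lever is at stop, isolator off. Now to the left side of the isolator bar.

```bash
python3 -m pendant '[{"wx":0,"wy":0,"wz":3,"tx":-10,"ty":50,"tz":0,"fingers":1},{"wx":0,"wy":0,"wz":7,"tx":-21,"ty":100,"tz":0,"fingers":1},{"wx":0,"wy":0,"wz":7,"tx":-21,"ty":150,"tz":0,"fingers":1},{"wx":0,"wy":0,"wz":7,"tx":-21,"ty":200,"tz":0,"fingers":1},{"wx":0,"wy":0,"wz":7,"tx":-21,"ty":250,"tz":0,"fingers":1},{"wx":0,"wy":0,"wz":7,"tx":-21,"ty":300,"tz":0,"fingers":1},{"wx":0,"wy":0,"wz":7,"tx":-21,"ty":355,"tz":0,"fingers":1},{"wx":0,"wy":0,"wz":7,"tx":-21,"ty":355,"tz":0,"fingers":1},{"wx":0,"wy":0,"wz":7,"tx":-21,"ty":355,"tz":0,"fingers":1},{"wx":0,"wy":0,"wz":7,"tx":-21,"ty":355,"tz":0,"fingers":1},{"wx":0,"wy":0,"wz":7,"tx":-21,"ty":355,"tz":0,"fingers":1}]'
python3 - <<'E'
from h import *
o=arm.get_obs();print(w2s(o["tool_pos"]).round(1),np.degrees(o["ee_rot"]),((s2w(-122,73,158)-o["tool_pos"])*1e3).round(1))
E
```

```text
time_s: 25.75
tool_pos: [0.4522, 0.2318, 0.2638]
ee_rot: [-3.141, -0.0, -3.05]
contact_force: [-0.1, -0.1, 0.0]
opening: -0.001
[-121.3   71.9  263.8] [-1.79983195e+02 -1.46922078e-02 -1.74753315e+02] [  -0.8    1.  -105.8]
```

```bash
python3 -m pendant '[{"wx":0,"wy":0,"wz":0,"tx":0,"ty":1,"tz":-50,"fingers":1},{"wx":0,"wy":0,"wz":0,"tx":0,"ty":1,"tz":-106,"fingers":1},{"wx":0,"wy":0,"wz":0,"tx":0,"ty":1,"tz":-106,"fingers":1},{"wx":0,"wy":0,"wz":0,"tx":0,"ty":1,"tz":-106,"fingers":1},{"wx":0,"wy":0,"wz":0,"tx":1,"ty":-11,"tz":-106,"fingers":1},{"wx":0,"wy":0,"wz":0,"tx":2,"ty":-23,"tz":-106,"fingers":1},{"wx":0,"wy":0,"wz":0,"tx":3,"ty":-35,"tz":-106,"fingers":1},{"wx":0,"wy":0,"wz":0,"tx":4,"ty":-47,"tz":-106,"fingers":1},{"wx":0,"wy":0,"wz":0,"tx":5,"ty":-59,"tz":-106,"fingers":1},{"wx":0,"wy":0,"wz":0,"tx":6,"ty":-71,"tz":-106,"fingers":1},{"wx":0,"wy":0,"wz":0,"tx":7,"ty":-82,"tz":-106,"fingers":1},{"wx":0,"wy":0,"wz":0,"tx":8,"ty":-86,"tz":-106,"fingers":1},{"wx":0,"wy":0,"wz":0,"tx":8,"ty":-86,"tz":-106,"fingers":1}]'
python3 - <<'E'
from h import *
o=arm.get_obs();print(w2s(o["tool_pos"]).round(1))
s=imaging.grab_frame("scene")
for b in blobs(s,(0,150,100),(4,255,255),20,(280,190,380,310)): print(b[:3],w2s(onz(cam(s),*b[:2],.162)).round(1))
E
```

```text
time_s: 27.05
tool_pos: [0.4598, 0.1466, 0.1578]
ee_rot: [-3.141, -0.0, -3.049]
contact_force: [0.4, 0.7, 0.5]
opening: -0.002
[-121.7  -13.6  157.8]
(304.61842105263156, 227.96052631578948, 76) [-104.1  -36.6  162. ]
```

```bash
python3 -m pendant '[{"wx":0,"wy":0,"wz":0,"tx":0,"ty":-2,"tz":0,"fingers":1},{"wx":0,"wy":0,"wz":0,"tx":0,"ty":-4,"tz":0,"fingers":1},{"wx":0,"wy":0,"wz":0,"tx":0,"ty":-4,"tz":0,"fingers":1}]'; python3 -m pendant '[{"wx":0,"wy":0,"wz":0,"tx":0,"ty":10,"tz":0,"fingers":1},{"wx":0,"wy":0,"wz":0,"tx":0,"ty":12,"tz":45,"fingers":1},{"wx":0,"wy":0,"wz":0,"tx":0,"ty":12,"tz":95,"fingers":0},{"wx":0,"wy":0,"wz":0,"tx":30,"ty":12,"tz":115,"fingers":-0.4},{"wx":0,"wy":0,"wz":0,"tx":70,"ty":0,"tz":115,"fingers":-0.4},{"wx":0,"wy":0,"wz":0,"tx":110,"ty":-10,"tz":115,"fingers":-0.4},{"wx":0,"wy":0,"wz":0,"tx":110,"ty":-10,"tz":115,"fingers":-0.4},{"wx":0,"wy":0,"wz":0,"tx":110,"ty":-10,"tz":115,"fingers":-0.4}]'
python3 - <<'E'
from h import *
o=arm.get_obs();print(o["tool_pos"],w2s(o["tool_pos"]).round(1),np.degrees(o["ee_rot"]))
s=imaging.grab_frame("scene");t=imaging.grab_frame("top");w=imaging.grab_frame("wrist");save("w21",w["pixels"]);save("s21",s["pixels"])
for n,f,z,bx in (("s",s,.159,(280,190,380,310)),("t",t,.159,(160,195,230,250)),("w",w,.159,None)):
  c=cam(f,o)
  for b in blobs(f,(0,150,100),(4,255,255),20,bx): print(n,b[:3],w2s(onz(c,*b[:2],z)).round(1))
k=s2w(*knob(39,-25));print("knob exp",k.round(4),proj(cam(s),k),((k-[0,0,.008]-o["tool_pos"])*1e3).round(1))
E
```

```text
time_s: 27.4
tool_pos: [0.4597, 0.1434, 0.1579]
ee_rot: [3.141, -0.0, -3.048]
contact_force: [-0.2, 1.5, -1.7]
opening: 0.0
time_s: 28.2
tool_pos: [0.5699, 0.1336, 0.2722]
ee_rot: [-3.141, -0.001, -3.049]
contact_force: [0.7, 0.4, 0.5]
opening: 0.699
[0.56987064 0.13360951 0.27219519] [-13.4 -36.9 272.2] [-1.79985568e+02 -7.89924356e-02 -1.74666600e+02]
s (313.7298578199052, 226.49289099526067, 211) [-123.2  -39.9  159. ]
w (8.956043956043956, 284.7087912087912, 182) [  94.1 -297.7  159. ]
w (253.23827392120074, 55.83771106941839, 1066) [-126.   -38.7  159. ]
knob exp [0.6389 0.1411 0.1826] [221.29686399 231.5773422 ] [ 69.    7.5 -97.6]
```

View pics/w21.png

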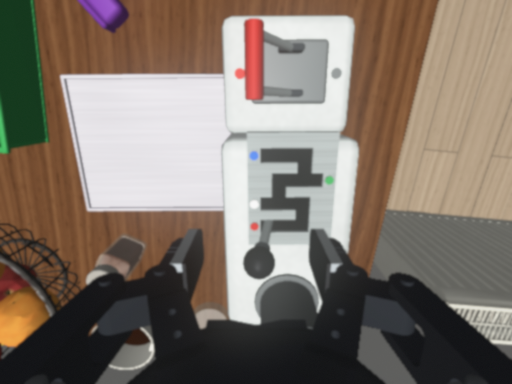

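View pics/s21.png

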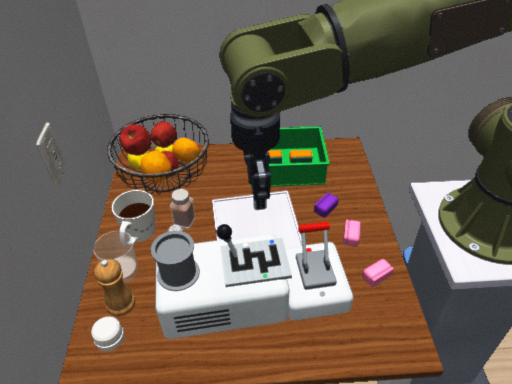

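The bar is at y≈-39, so the isolator is fully on. Now refine the knob position.

Run:
```python
from h import *
o=arm.get_obs();w=imaging.grab_frame("wrist");s=imaging.grab_frame("scene");c,cs=cam(w,o),cam(s)
k=s2w(*knob(39,-25));print(proj(c,k),proj(cs,k))
for f,bx in((w,(235,238,285,285)),(s,(205,218,240,246))):
    x0,y0,x1,y1=bx;g=cv2.cvtColor(f["pixels"],cv2.COLOR_RGB2GRAY)[y0:y1,x0:x1]
    m=cv2.morphologyEx((g<55).astype(np.uint8),cv2.MORPH_OPEN,np.ones((7,7),np.uint8))
    cs_,_=cv2.findContours(m,cv2.RETR_EXTERNAL,cv2.CHAIN_APPROX_NONE)
    for q in cs_: (u,v),r=cv2.minEnclosingCircle(q);print(u+x0,v+y0,r)
```

```text
[256.14897612 265.60209594] [221.29686399 231.5773422 ]
223.5 233.5 7.106435298919678
```

Run:
```python
from h import *
o=arm.get_obs();w=imaging.grab_frame("wrist");s=imaging.grab_frame("scene");c,cs=cam(w,o),cam(s)
x0,y0,x1,y1=235,235,285,285
g=cv2.cvtColor(w["pixels"],cv2.COLOR_RGB2GRAY)[y0:y1,x0:x1]
m=cv2.morphologyEx((g<70).astype(np.uint8),cv2.MORPH_OPEN,cv2.getStructuringElement(cv2.MORPH_ELLIPSE,(15,15)))
q=max(cv2.findContours(m,0,1)[0],key=cv2.contourArea);(u,v),r=cv2.minEnclosingCircle(q);u+=x0;v+=y0;print(u,v,r)
X,e=tri((c,(u,v)),(cs,(223.5,233.5)));print(X.round(4),w2s(X).round(1),np.round(e,4))
print(w2s(onz(c,u,v,.183)).round(1))
k=X; print(((k-[0,0,.008]-o["tool_pos"])*1e3).round(1))
crop("w22",w,200,200,320,330,4)
```

```text
Traceback (most recent call last):
ValueError: max() iterable argument is empty
```

Run:
```python
from h import *
o=arm.get_obs();w=imaging.grab_frame("wrist");c=cam(w,o);s=imaging.grab_frame("scene");cs=cam(s)
crop("w22",w,200,200,320,330,4)
g=cv2.medianBlur(cv2.cvtColor(w["pixels"],cv2.COLOR_RGB2GRAY),3)
H=cv2.HoughCircles(g[235:290,230:290],cv2.HOUGH_GRADIENT,1,20,param1=80,param2=8,minRadius=12,maxRadius=20);print(H)
if H is not None:
  for u,v,r in H[0]: 
    u+=230;v+=235;X,e=tri((c,(u,v)),(cs,(223.5,233.5)));print(u,v,r,w2s(onz(c,u,v,.183)).round(1),w2s(X).round(1),np.round(e,4))
print(o["tool_pos"])
```

```text
[[[29.5 27.5 16.1]]]
259.5 262.5 16.1 [ 52.9 -33.1 183. ] [ 53.1 -32.6 181.2] [0.0009 0.0009]
[0.5694064  0.13365838 0.27348179]
```

View pics/w22.png

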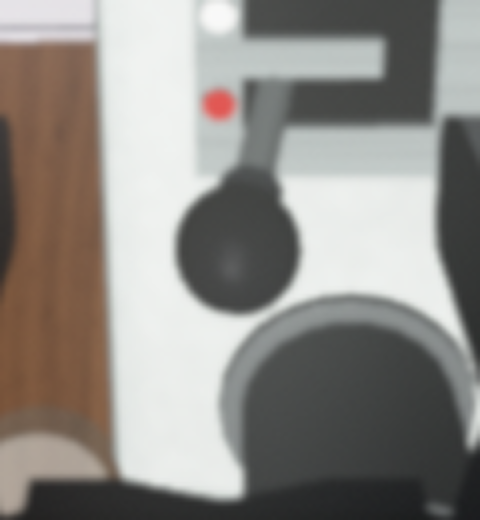

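The knob is at (53,-33,183) in the slicer frame, inside the stop limits. Go above it, descend and grip.

```bash
python3 -m pendant '[{"wx":0,"wy":0,"wz":0,"tx":40,"ty":6,"tz":0,"fingers":-0.4},{"wx":0,"wy":0,"wz":0,"tx":66,"ty":10,"tz":0,"fingers":-0.4},{"wx":0,"wy":0,"wz":0,"tx":66,"ty":10,"tz":0,"fingers":-0.4},{"wx":0,"wy":0,"wz":0,"tx":66,"ty":10,"tz":-50,"fingers":-0.4},{"wx":0,"wy":0,"wz":0,"tx":66,"ty":10,"tz":-96,"fingers":-0.4},{"wx":0,"wy":0,"wz":0,"tx":66,"ty":10,"tz":-96,"fingers":-0.4},{"wx":0,"wy":0,"wz":0,"tx":66,"ty":10,"tz":-96,"fingers":0.15},{"wx":0,"wy":0,"wz":0,"tx":66,"ty":10,"tz":-96,"fingers":0.15},{"wx":0,"wy":0,"wz":0,"tx":66,"ty":10,"tz":-96,"fingers":0.15},{"wx":0,"wy":0,"wz":0,"tx":66,"ty":10,"tz":-96,"fingers":0.15}]'
python3 - <<'E'
from h import *
o=arm.get_obs();w=imaging.grab_frame("wrist");save("w23",w["pixels"]);print(w2s(o["tool_pos"]+[0,0,.008]).round(1))
E
```

```text
time_s: 29.65
tool_pos: [0.6362, 0.1434, 0.1788]
ee_rot: [3.141, 0.003, -3.048]
contact_force: [0.3, 0.3, -0.1]
opening: 0.424
[ 53.6 -33.4 186.8]
```

View pics/w23.png

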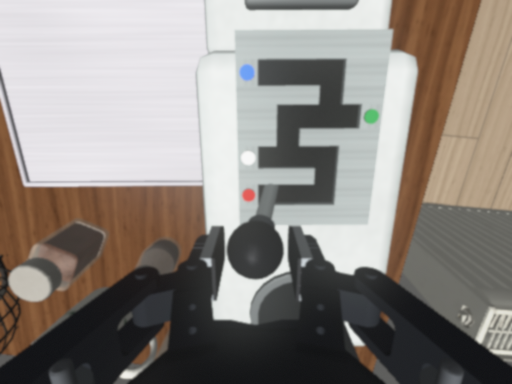

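```bash
python3 -m pendant '[{"wx":0,"wy":0,"wz":0,"tx":0,"ty":0,"tz":-2,"fingers":0.15},{"wx":0,"wy":0,"wz":0,"tx":0,"ty":0,"tz":-2,"fingers":1},{"wx":0,"wy":0,"wz":0,"tx":0,"ty":0,"tz":-2,"fingers":1},{"wx":0,"wy":0,"wz":0,"tx":0,"ty":0,"tz":-2,"fingers":1},{"wx":0,"wy":0,"wz":0,"tx":0,"ty":0,"tz":-2,"fingers":1}]'
python3 - <<'E'
from h import *
o=arm.get_obs();p=o["tool_pos"]+[0,0,.008];b=w2s(p);print(b.round(1))
k0=s2w(*knob(37.5,-23));print(knob(37.5,-23))
for X,Y in [(38,-13),(38.5,0),(39,13),(26,13),(13,13),(13,0),(13,-13),(0,-13),(-13,-13),(-13,0),(-13,13),(-13,25)]:
    print((X,Y),((s2w(*knob(X,Y))-k0)*1e3).round(1))
E
```

```text
time_s: 30.2
tool_pos: [0.6359, 0.1432, 0.1752]
ee_rot: [-3.142, 0.0, -3.048]
contact_force: [0.3, -1.7, 4.0]
opening: 0.323
[ 53.3 -33.5 183.2]
[ 54.28003305 -33.2917536  183.69610575]
(38, -13) [-0.1 14.3  1.7]
(38.5, 0) [-0.9 33.4  2.5]
(39, 13) [-2.3 52.3  1.3]
(26, 13) [-20.2  51.1   6.1]
(13, 13) [-39.3  49.6   9.2]
(13, 0) [-37.3  29.9  10.2]
(13, -13) [-35.6  10.2   9.2]
(0, -13) [-55.3   8.2  10.2]
(-13, -13) [-75.    6.5   9.2]
(-13, 0) [-77.   26.2  10.2]
(-13, 13) [-78.8  45.9   9.2]
(-13, 25) [-80.1  63.6   6.4]
```

```bash
python3 -m pendant '[{"wx":0,"wy":0,"wz":0,"tx":0,"ty":7,"tz":1,"fingers":1},{"wx":0,"wy":0,"wz":0,"tx":0,"ty":15,"tz":1.7,"fingers":1},{"wx":0,"wy":0,"wz":0,"tx":-0.5,"ty":24,"tz":2.2,"fingers":1},{"wx":0,"wy":0,"wz":0,"tx":-1,"ty":33,"tz":2.5,"fingers":1},{"wx":0,"wy":0,"wz":0,"tx":-1.7,"ty":43,"tz":2,"fingers":1},{"wx":0,"wy":0,"wz":0,"tx":-2.3,"ty":52.5,"tz":1.3,"fingers":1},{"wx":0,"wy":0,"wz":0,"tx":-2.3,"ty":52.5,"tz":1.3,"fingers":1},{"wx":0,"wy":0,"wz":0,"tx":-2.3,"ty":52.5,"tz":1.3,"fingers":1}]'
python3 - <<'E'
from h import *
o=arm.get_obs();print(w2s(o["tool_pos"]+[0,0,.008]).round(1),o["contact_force"].round(1),knob(39,13).round(1))
w=imaging.grab_frame("wrist");save("w24",w["pixels"])
E
```

```text
time_s: 31.0
tool_pos: [0.6342, 0.1957, 0.1778]
ee_rot: [-3.14, 0.003, -3.048]
contact_force: [2.3, -4.4, 11.1]
opening: 0.32
[ 56.5  18.9 185.8] [ 2.3 -4.4 11.1] [ 56.9  19.  185. ]
```

View pics/w24.png

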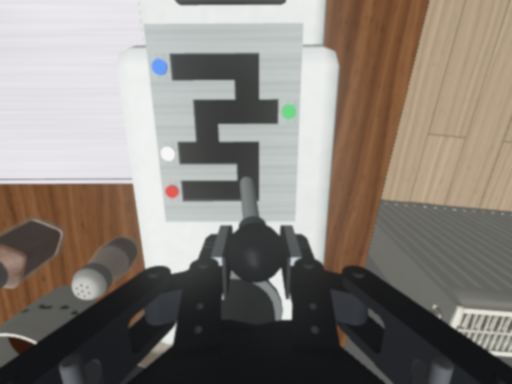

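At (39,13), same view as on the way in. Continue: (13,13), (13,-13).

```bash
python3 -m pendant '[{"wx":0,"wy":0,"wz":0,"tx":-9,"ty":-0.6,"tz":2.4,"fingers":1},{"wx":0,"wy":0,"wz":0,"tx":-18,"ty":-1.2,"tz":4.7,"fingers":1},{"wx":0,"wy":0,"wz":0,"tx":-27,"ty":-1.9,"tz":6.4,"fingers":1},{"wx":0,"wy":0,"wz":0,"tx":-37,"ty":-2.7,"tz":7.8,"fingers":1},{"wx":0,"wy":0,"wz":0,"tx":-37,"ty":-2.7,"tz":7.8,"fingers":1},{"wx":0,"wy":0,"wz":0,"tx":-37,"ty":-2.7,"tz":7.8,"fingers":1}]'
python3 - <<'E'
from h import *
o=arm.get_obs();print(w2s(o["tool_pos"]+[0,0,.008]).round(1),o["contact_force"].round(1),knob(13,13).round(1))
E
python3 -m pendant '[{"wx":0,"wy":0,"wz":0,"tx":0.9,"ty":-10,"tz":0.8,"fingers":1},{"wx":0,"wy":0,"wz":0,"tx":1.9,"ty":-20,"tz":1.1,"fingers":1},{"wx":0,"wy":0,"wz":0,"tx":2.8,"ty":-30,"tz":0.8,"fingers":1},{"wx":0,"wy":0,"wz":0,"tx":3.7,"ty":-39.5,"tz":0,"fingers":1},{"wx":0,"wy":0,"wz":0,"tx":3.7,"ty":-39.5,"tz":0,"fingers":1},{"wx":0,"wy":0,"wz":0,"tx":3.7,"ty":-39.5,"tz":0,"fingers":1}]'
python3 - <<'E'
from h import *
o=arm.get_obs();print(w2s(o["tool_pos"]+[0,0,.008]).round(1),o["contact_force"].round(1),knob(13,-13).round(1))
w=imaging.grab_frame("wrist");save("w25",w["pixels"])
E
```

```text
time_s: 31.65
tool_pos: [0.5967, 0.1933, 0.1843]
ee_rot: [3.141, 0.001, -3.048]
contact_force: [1.9, -1.0, 3.6]
opening: 0.316
[ 19.   20.  192.3] [ 1.9 -1.   3.6] [ 19.8  19.8 192.9]
time_s: 32.25
tool_pos: [0.6011, 0.1532, 0.1856]
ee_rot: [3.141, 0.003, -3.048]
contact_force: [1.5, 1.6, 10.3]
opening: 0.312
[ 19.6 -20.3 193.6] [ 1.5  1.6 10.3] [ 19.8 -19.8 192.9]
```

View pics/w25.png

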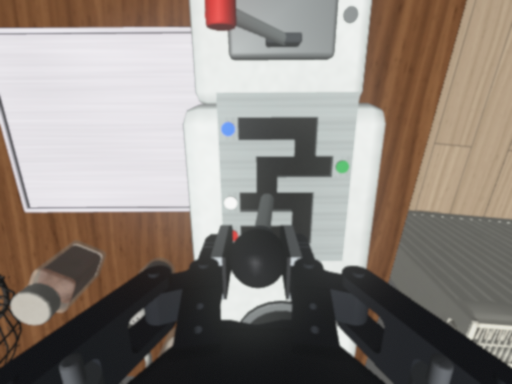

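```bash
python3 -m pendant '[{"wx":0,"wy":0,"wz":0,"tx":-10,"ty":-0.6,"tz":0.5,"fingers":1},{"wx":0,"wy":0,"wz":0,"tx":-20,"ty":-1.6,"tz":0.7,"fingers":1},{"wx":0,"wy":0,"wz":0,"tx":-30,"ty":-2.6,"tz":0.4,"fingers":1},{"wx":0,"wy":0,"wz":0,"tx":-39.5,"ty":-3.5,"tz":-0.4,"fingers":1},{"wx":0,"wy":0,"wz":0,"tx":-39.5,"ty":-3.5,"tz":-0.4,"fingers":1},{"wx":0,"wy":0,"wz":0,"tx":-39.5,"ty":-3.5,"tz":-0.4,"fingers":1}]'
python3 - <<'E'
from h import *
o=arm.get_obs();print(w2s(o["tool_pos"]+[0,0,.008]).round(1),o["contact_force"].round(1),knob(-13,-13).round(1))
E
python3 -m pendant '[{"wx":0,"wy":0,"wz":0,"tx":-1,"ty":10,"tz":0.8,"fingers":1},{"wx":0,"wy":0,"wz":0,"tx":-1.9,"ty":20,"tz":1.1,"fingers":1},{"wx":0,"wy":0,"wz":0,"tx":-2.9,"ty":30,"tz":0.8,"fingers":1},{"wx":0,"wy":0,"wz":0,"tx":-3.8,"ty":39.5,"tz":0,"fingers":1},{"wx":0,"wy":0,"wz":0,"tx":-4.5,"ty":48,"tz":-1.3,"fingers":1},{"wx":0,"wy":0,"wz":0,"tx":-5.1,"ty":56.5,"tz":-2.8,"fingers":1},{"wx":0,"wy":0,"wz":0,"tx":-5.1,"ty":56.5,"tz":-2.8,"fingers":1},{"wx":0,"wy":0,"wz":0,"tx":-5.1,"ty":56.5,"tz":-2.8,"fingers":1}]'
python3 - <<'E'
from h import *
o=arm.get_obs();print(w2s(o["tool_pos"]+[0,0,.008]).round(1),o["contact_force"].round(1),knob(-13,25).round(1))
w=imaging.grab_frame("wrist");save("w26",w["pixels"])
E
```

```text
time_s: 32.9
tool_pos: [0.5612, 0.1499, 0.1842]
ee_rot: [3.141, 0.001, -3.048]
contact_force: [1.4, 0.3, 7.5]
opening: 0.316
[-20.4 -19.8 192.2] [1.4 0.3 7.5] [-19.8 -19.8 192.9]
time_s: 33.7
tool_pos: [0.5562, 0.2068, 0.1812]
ee_rot: [3.142, 0.0, -3.047]
contact_force: [0.8, 1.0, 7.2]
opening: 0.317
[-20.1  37.3 189.2] [0.8 1.  7.2] [-19.5  37.5 190.1]
```

View pics/w26.png

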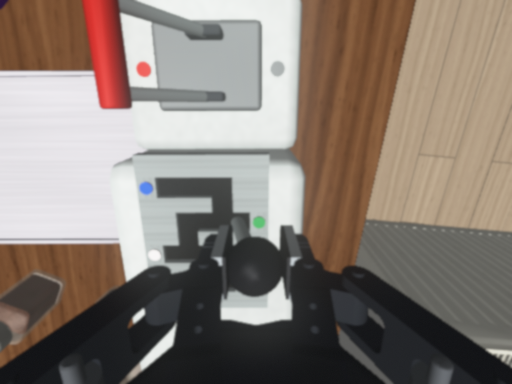

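The rod is at the green dot's slot. Release, lift, and retreat.

```bash
python3 -m pendant '[{"wx":0,"wy":0,"wz":0,"tx":0,"ty":0,"tz":0,"fingers":0},{"wx":0,"wy":0,"wz":0,"tx":0,"ty":0,"tz":0,"fingers":0},{"wx":0,"wy":0,"wz":0,"tx":0,"ty":0,"tz":0,"fingers":0},{"wx":0,"wy":0,"wz":0,"tx":0,"ty":0,"tz":0,"fingers":0},{"wx":0,"wy":0,"wz":0,"tx":0,"ty":0,"tz":40,"fingers":0},{"wx":0,"wy":0,"wz":0,"tx":0,"ty":0,"tz":90,"fingers":0},{"wx":0,"wy":0,"wz":0,"tx":-40,"ty":20,"tz":120,"fingers":0},{"wx":0,"wy":0,"wz":0,"tx":-80,"ty":40,"tz":120,"fingers":0},{"wx":0,"wy":0,"wz":0,"tx":-80,"ty":40,"tz":120,"fingers":0},{"wx":0,"wy":0,"wz":0,"tx":-80,"ty":40,"tz":120,"fingers":0}]'
python3 - <<'E'
from h import *
o=arm.get_obs();w=imaging.grab_frame("wrist");s=imaging.grab_frame("scene");t=imaging.grab_frame("top");c,cs=cam(w,o),cam(s)
save("w27",w["pixels"]);save("s27",s["pixels"])
k=s2w(*knob(-13,25));print("exp",proj(c,k),proj(cs,k))
crop("w27c",w,150,100,400,330,3)
for n,f,bx in (("s",s,(280,190,380,310)),("w",w,None)):
  for b in blobs(f,(0,150,100),(4,255,255),20,bx): print(n,b[:3],w2s(onz(cam(f,o),*b[:2],.159)).round(1))
for q in offcuts(s,cs,(.37,.58),(-.33,-.165),(.02,.1)): print("caddy",q)
E
```

```text
time_s: 34.75
tool_pos: [0.4751, 0.247, 0.3013]
ee_rot: [3.141, 0.001, -3.047]
contact_force: [0.8, -0.7, 0.2]
opening: 0.502
exp [208.95934911 260.49597616] [267.79993663 254.49231393]
s (309.1543624161074, 226.94630872483222, 149) [-114.2  -40.3  159. ]
w (132.0282574568289, 151.41915227629514, 637) [-125.8  -40.2  159. ]
caddy {'px': (np.float64(277.5), np.float64(154.5)), 'c': (496.3, -247.4), 'size': (167, 165), 'ang': -0.6, 'z': 51.0, 'zmax': 77.1, 'hue': 69}
caddy {'px': (np.float64(270.5), np.float64(156.5)), 'c': (517.1, -263.0), 'size': (61, 42), 'ang': -5.0, 'z': 31.8, 'zmax': 36.2, 'hue': 18}
caddy {'px': (np.float64(296.0), np.float64(156.5)), 'c': (447.6, -258.9), 'size': (36, 36), 'ang': 80.4, 'z': 33.0, 'zmax': 35.9, 'hue': 18}
```

View pics/w27.png

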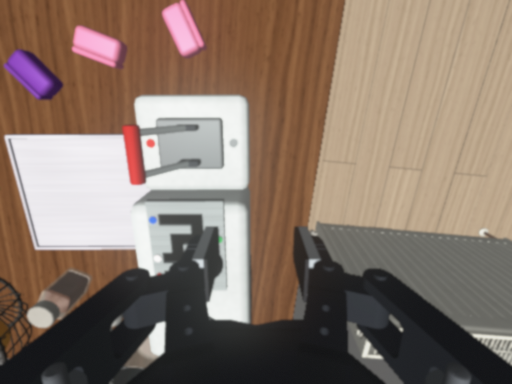

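View pics/s27.png

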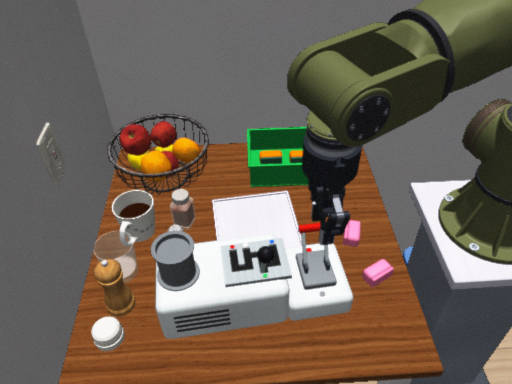

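The scene view shows the knob at about (266,256), the bar on the right. Retreat further for a clear check.

```bash
python3 -m pendant '[{"wx":0,"wy":0,"wz":0,"tx":-40,"ty":30,"tz":0,"fingers":0},{"wx":0,"wy":0,"wz":0,"tx":-80,"ty":60,"tz":0,"fingers":0},{"wx":0,"wy":0,"wz":0,"tx":-120,"ty":100,"tz":0,"fingers":0},{"wx":0,"wy":0,"wz":0,"tx":-160,"ty":140,"tz":0,"fingers":0},{"wx":0,"wy":0,"wz":0,"tx":-160,"ty":140,"tz":0,"fingers":0},{"wx":0,"wy":0,"wz":0,"tx":-160,"ty":140,"tz":0,"fingers":0},{"wx":0,"wy":0,"wz":0,"tx":-160,"ty":140,"tz":0,"fingers":0}]'
python3 - <<'E'
from h import *
o=arm.get_obs();s=imaging.grab_frame("scene");t=imaging.grab_frame("top");ct,cs=cam(t),cam(s)
crop("s28",s,140,110,400,330,3);crop("t28",t,130,80,410,315,2.5)
def hough(f,x0,y0,x1,y1):
    g=cv2.cvtColor(f["pixels"],cv2.COLOR_RGB2GRAY)[y0:y1,x0:x1]
    g=cv2.resize(g,None,fx=4,fy=4,interpolation=cv2.INTER_CUBIC)
    H=cv2.HoughCircles(g,cv2.HOUGH_GRADIENT,1,100,param1=100,param2=10,minRadius=22,maxRadius=36)
    return None if H is None else (H[0,0]/4+[x0-.4,y0-.4,0])
k=s2w(*knob(-13,25));print("exp",proj(ct,k),proj(cs,k))
a=hough(t,150,160,190,195);b=hough(s,248,236,290,275);print(a,b)
if a is not None and b is not None: X,e=tri((ct,a[:2]),(cs,b[:2]));print("knob",w2s(X).round(1),np.round(e,4))
A=blobs(t,(0,150,100),(4,255,255),20,(160,195,230,250));B=blobs(s,(0,150,100),(4,255,255),20,(280,190,380,310))
if A and B: X,e=tri((ct,A[0][:2]),(cs,B[0][:2]));y=w2s(X);print("bar",y.round(1),"iso",.55-np.arcsin(y[1]/75))
E
```

```text
time_s: 35.6
tool_pos: [0.3165, 0.3861, 0.3005]
ee_rot: [-3.141, -0.0, -3.049]
contact_force: [0.6, -0.1, -0.1]
opening: 0.504
exp [162.91476592 176.53420452] [267.79993663 254.49231393]
[163.225 174.725   6.75 ] [264.225     264.975       7.4000001]
knob [-11.9  41.8 167.3] [0.0003 0.0003]
bar [-122.2  -38.5  160.9] iso 1.088944744901673
```

View pics/s28.png

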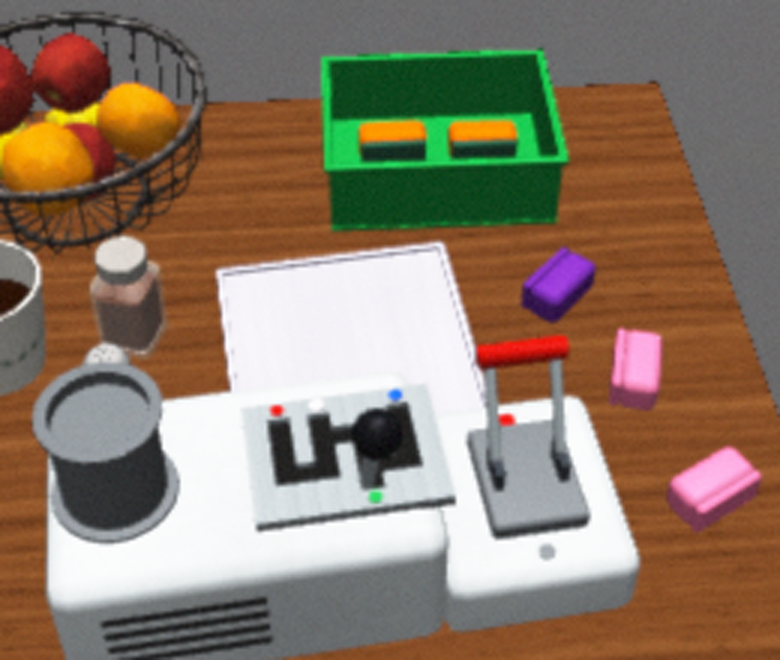

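View pics/t28.png

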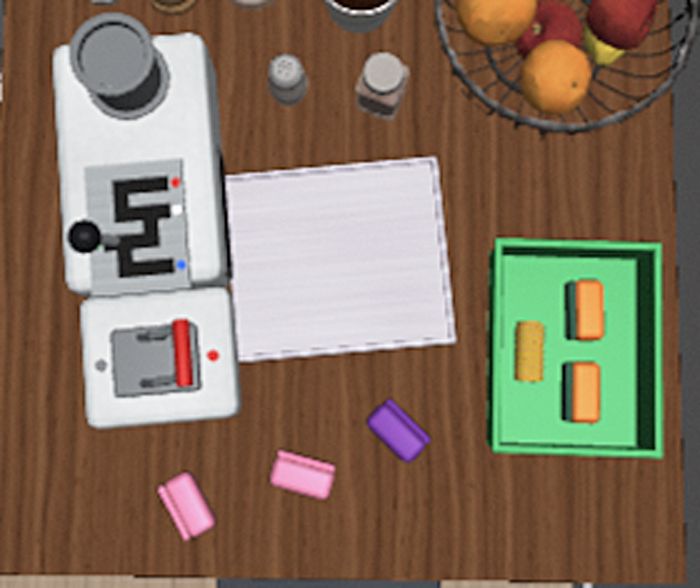

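The Hough circle in the scene picked the dark slot below the knob. The crops show the ball at scene (265.7,254.7) and top (164.2,174.8), so recompute with those.

Run:
```python
from h import *
s=imaging.grab_frame("scene");t=imaging.grab_frame("top");ct,cs=cam(t),cam(s)
X,e=tri((ct,(163.8,174.8)),(cs,(265.7,254.5)));print(w2s(X).round(1),np.round(e,4))
for z in (.19,): print(w2s(onz(ct,163.8,174.8,z)).round(1),w2s(onz(cs,265.7,254.5,z)).round(1))
for q in offcuts(t,ct,(.37,.58),(-.33,-.165),(.02,.1)): print(q)
```

```text
[-15.8  35.7 188.7] [0.0002 0.0002]
[-15.8  35.4 190. ] [-15.9  36.8 190. ]
{'px': (np.float64(360.0), np.float64(219.5)), 'c': (477.1, -247.6), 'size': (208, 163), 'ang': -1.1, 'z': 74.2, 'zmax': 80.1, 'hue': 68}
{'px': (np.float64(363.5), np.float64(203.5)), 'c': (517.8, -265.1), 'size': (62, 35), 'ang': -0.7, 'z': 33.9, 'zmax': 38.6, 'hue': 15}
{'px': (np.float64(341.0), np.float64(220.0)), 'c': (475.0, -208.8), 'size': (58, 27), 'ang': -0.6, 'z': 31.1, 'zmax': 36.4, 'hue': 21}
{'px': (np.float64(364.5), np.float64(236.5)), 'c': (434.2, -265.4), 'size': (60, 27), 'ang': -0.7, 'z': 34.0, 'zmax': 38.2, 'hue': 16}
```

The knob is at (-16,36) (needed: x -33..-7, y > 28), the isolator at about 1.09 rad, and all three offcuts are in the caddy. Handing in.

```bash
python3 -c "
from station import arm
print(arm.finish_job())"
```

```text
the job is handed in; nothing more can be done
None
```

I finished the job and handed it in at about 36 s; the hand-in reports no verdict. I guided the lever through the gate into stop and pushed the isolator off. Then I put the three offcuts present (two squash, one cob) into the caddy, swung the isolator back on and guided the lever into medium.

Last checks before hand-in:
- **Lever:** the knob stood at about (-16, 36) mm in the slicer frame, inside the medium slot's limits.
- **Isolator:** about 1.09 rad, fully on. When off it measured about 0.04 rad.
- **Offcuts:** all three lay in the caddy with their tops at 31–34 mm, well below the 75 mm rim. The tray was empty.
- **Bystanders and look-alikes:** I did not touch the jar, salt shaker or the pink and purple pieces, and they looked unmoved in the last pictures. I did not measure how far the jar and shaker had moved.
- **Robot:** clear of everything.

Two checks disagreed or failed:
- **Final knob check:** the automatic circle fit picked the dark slot below the knob in the scene view. I read the knob's pixels from the enlarged crops instead, and the top and scene views then agreed to about 1.5 mm.
- **After returning to stop:** the released knob stood about 3 mm short of its nominal stop position, still inside the limits.

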